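# Build a pencil stand in the stacking jig

## Task

Build up a desk pencil stand in the black stacking jig. First lift the upper tray by its handle off the pile of two parts trays and set it down in the middle of the cork mat; then stack in the jig's pocket, flat and fully down, the wooden drum, on it every aluminium spacer that is on the table, and on top the steel disc from the lower tray, boss up. Finish by putting the upper tray back, nested squarely on the lower tray, and leave the barrel rack, clutch housing, ruler and eraser plug where they are.

Things in the scene. Friction and masses are not known exactly. Their poses are not given: they have to be found in the camera images.
- jig: black stacking jig fixed to the table: round base 108 mm across, 12 mm thick, with two facing curved walls 8 mm thick (to 40 mm from the axis) on its +x and -x sides, straight to 80 mm above the pocket floor, then flared (to 46 mm from the axis) up to 86 mm. On its +y and -y sides gaps 40 mm wide, open down to the base, let fingers in. Origin: centre of underside; z up; may be yawed.
- pocket (a point): centre of the floor of the jig's round pocket (63 mm diameter, 1.5 mm clearance round the parts), on the jig's axis, 12 mm above the table; axes as the jig's.
- drum: dark wooden drum with a thin brass band, upright cylinder 60 mm diameter, 43 mm high, standing on the table. Origin: centre of its underside; z up.
- spacer1: aluminium spacer: a plain flat round disc, 60 mm diameter, 9 mm thick, lying flat on the table. Origin: centre of its underside; z up. All spacers are alike; two to four are present (an absent one reads None).
- spacer2: aluminium spacer: a plain flat round disc, 60 mm diameter, 9 mm thick, lying flat on the table. Origin: centre of its underside; z up. All spacers are alike; two to four are present (an absent one reads None).
- spacer3: aluminium spacer: a plain flat round disc, 60 mm diameter, 9 mm thick, lying flat on the table. Origin: centre of its underside; z up. All spacers are alike; two to four are present (an absent one reads None).
- spacer4: aluminium spacer: a plain flat round disc, 60 mm diameter, 9 mm thick, lying flat on the table. Origin: centre of its underside; z up. All spacers are alike; two to four are present (an absent one reads None).
- top_disc: steel top disc: round plate 60 mm diameter, 8 mm thick, with a central boss on top 20 mm diameter and 16 mm high (24 mm high in all), lying boss up on the floor of the lower tray, hidden at first under the upper tray. Origin: centre of its underside; z up.
- lower_tray: plywood lower parts tray, square open box 130 x 130 mm outside, 40 mm high, walls and floor 5 mm thick, fixed to the table. Origin: centre of its underside; z up; may be yawed.
- upper_tray: plywood upper tray, 130 x 130 mm, 0.3 kg, 19 mm high to its rim, bar handle above, two chrome push caps fixed in it. Its 112 x 112 x 5 mm foot drops into the lower tray's mouth (120 x 120 mm) and its plate rests on that tray's rim. Origin: centre of the foot's underside, 35 mm above the lower tray's origin when nested; z up; the handle runs along its y.
- handle (a point): middle of the upper tray's handle bar, 60 mm above the tray's origin, axes as the tray's. The bar is 12 x 12 mm in section and 88 mm long along y, on two end posts 72 mm apart inside; pinch it across x.
- cork_mat: cork mat fixed to the table, 180 x 180 mm, 4 mm thick. Origin: centre of its underside; may be yawed.
- rack: bystander: wooden rack of six upright orange barrels, 220 x 70 mm, 147 mm high, row along its x. Origin: centre of its underside.
- clutch_housing: bystander: knurled steel clutch housing standing upright, 26 mm diameter, 72 mm high. Origin: centre of its underside.
- ruler: bystander: stubby brass ruler lying flat, 25 x 110 x 5 mm, long along its y. Origin: centre of its underside.
- eraser_plug: bystander: grey rubber eraser plug standing upright, 28 mm diameter, 35 mm high. Origin: centre of its underside.
Not all that is in view belongs to the job. Leave any green or red look-alike of the spacer4 alone.

How it is judged:
By the outcome, as a careful person would: the job done as asked, in the order asked, and still so for the second after the job is handed in, with the robot touching nothing.
Of spacer1, spacer2, spacer3, spacer4 only 2 to 4 are there at a start; the rules pass over those that are not, and their reading is None.
At some moment in a run one of drum, spacer1, spacer2, spacer3, spacer4 may be knocked a few centimetres aside while the robot is not near it.
It also fails if it takes over 210 s, if anything falls off the work surface, if the arm or the gripper's body presses on something with over 40 N, if the wrist force passes 120 N, or if a joint passes its speed limit or range.

## Robot

A 6-joint arm with a two-finger parallel gripper is mounted at the origin on the work surface. World frame = base frame: x ahead of the robot, y to its left, z up, the work surface at z = 0. Lengths are in m, angles in rad, forces in N, time in s.
With the tool pointing down it reaches from about 0.35 to 0.85 m from the base axis. Payload 8.1 kg.
Tool frame: the origin (TCP) lies between the finger pads; the fingertips stand 25 mm ahead of it and the grasp point (between the pads) lies 6 mm ahead of it; z points along the fingers, y is the line along which they close (so a half turn about z gives the same grasp; the last joint's range is limited). The gripper opens to 93 mm and grips with 3 to 60 N. Pads are 15 mm wide; open, the fingers measure 128 mm over their backs; the gripper's body (75 mm by 188 mm) begins 65 mm behind the grasp point.
Start: joints at [-1.207, 0.13, 1.488, -0, 1.523, -0.085], TCP at [0.26, -0.541, 0.244] pointing down, gripper open.
Joint ranges: [-2.96, 2.96], [-0.89, 2.26], [0.02, 2.5], [-1.34, 4.48], [0, 2.73], [-2.66, 2.66]. Speed limits (rad/s): [2.39, 2.39, 2.79, 3.14, 3.14, 3.14].

## Interface

Orientations are given as a rotation vector (axis times angle).
In Python, from plant import robot gives the robot as it stands.
- The arm moves only by the tool arm_command, never from a script. Its argument "increments" is text: rows parted by semicolons, each of 5 numbers parted by spaces: the closure, from 0 (fully open) to 1 (shut), then the shift along the tool's x, y, z in mm, then the turn about the tool's z in rad. A call has 1 to 5 rows; each row is the pose to reach, as a shift and turn from the pose commanded when the call began, along the tool's axes at that moment; what a row does not reach only later rows make up. A row lasts 1/10 s, in which the tool goes at most 50 mm and 8.59 degrees, less where a joint would pass 70% of its speed; a pose out of reach is approached as far as the arm can. A call with a gripper value outside its range is refused whole. The fingers move at their own pace and stop on an object; "grip_force" is the grip in N (left out, the last holds). Time passes only in rows, so rows that repeat a pose let the fingers close. It gives the time, the measured TCP pose, the force, the opening and the grip force at its end, in the units of the state.
- robot.read_state(): the state, without advancing time (a new reading comes with each control period).
- robot.read_camera(name): name is "side" or "top"; returns the picture (480x640x3 uint8, blue, green, red); there is no depth.
- robot.camera_model(name): a dict with "fx", "fy", "cx", "cy" (pixels), "eye" and "rotation" of the camera in the world. Camera axes: x right, y down, z forward; pixel columns grow to the right and rows downward; lengths in m; the calibration is good to about 2 mm. A picture is of the moment at which its call begins. camera_model takes no time and is no camera call.
- robot.close_job(): hands the job in; it is judged then, once.
The state is a dict: "t": time; "q": joint angles; "dq": joint speeds; "joint_torque": joint torques, N m; "tool_pos": TCP position; "orientation": TCP orientation; "force": force on the tool from outside, world axes, zero at the start; "wrist_torque": the same for the moment, N m; "opening": finger opening in m; "gripper_force": force on a finger pad.
Only numpy, scipy, OpenCV 4.12 (cv2) and the standard library are available. Lean on these libraries where they do the work, as an engineer would, in place of code of your own. Each camera call takes 0.05 s, during which the arm holds its last target. There are 200 camera calls.

## Working session

There is one attempt and no reset: what is moved stays moved. The work goes in short steps, Python scripts to look and compute and a tool call to move; the robot and the scene stay as the last step left them, time stands still between calls to the robot, and variables do not carry over. Pictures are saved under pics/ and viewed, at most 14 in all, crops included, and the job is handed in when it is done.

Besides the shell and the picture viewer there is one more tool, called after "Emit:" as a command line: name --argument value ..., lists and objects as JSON in quotes. arm_command: Moves the arm, as the interface text tells. Its arguments: {"type":"object","properties":{"increments":{"type":"string"},"grip_force":{"type":"number"}},"required":["increments"]}

```bash
mkdir -p pics; ls
python3 - <<'E'
from plant import robot
import cv2
for n in("top","side"):
    cv2.imwrite(f"pics/{n}0.png",robot.read_camera(n)); print(n,robot.camera_model(n))
print(robot.read_state())
E
```

```text
pics
top {'fx': 575.7148073411911, 'fy': 575.7148073411911, 'cx': 320.8586587575949, 'cy': 232.5956294139431, 'eye': array([0.32850049, 0.09949592, 1.34212539]), 'rotation': array([-2.13061761,  2.11202245, -0.18611491])}
side {'fx': 510.5272268095755, 'fy': 510.5272268095755, 'cx': 315.44921071328855, 'cy': 241.19204006676398, 'eye': array([0.15099381, 1.03350629, 0.75941634]), 'rotation': array([-0.48282703,  2.56532889, -1.35495357])}
{'t': 0.1, 'q': array([-1.20741550e+00,  1.31114916e-01,  1.48917330e+00, -5.41128692e-06,
        1.52301449e+00, -8.53845664e-02]), 'dq': array([ 0.00131549,  0.00060835, -0.00259479,  0.00011053,  0.00180279,
        0.00159104]), 'joint_torque': array([ 1.76574329e-03, -5.61341536e+01, -4.93095446e+01,  7.71199912e-02,
        2.91450246e-02, -4.91167998e-05]), 'tool_pos': array([ 0.26016701, -0.54012528,  0.24267324]), 'orientation': array([-3.06118761e+00, -6.98642481e-01,  3.80369526e-04]), 'force': array([-0.56401274, -0.44475089, -0.71604873]), 'wrist_torque': array([-0.02936788,  0.0348778 , -0.00210825]), 'gripper_force': 0.0, 'opening': 0.09272887935083317}
```

View pics/top0.png

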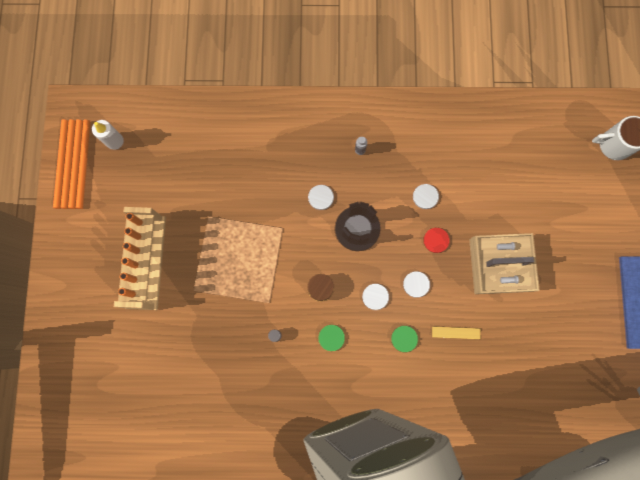

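View pics/side0.png

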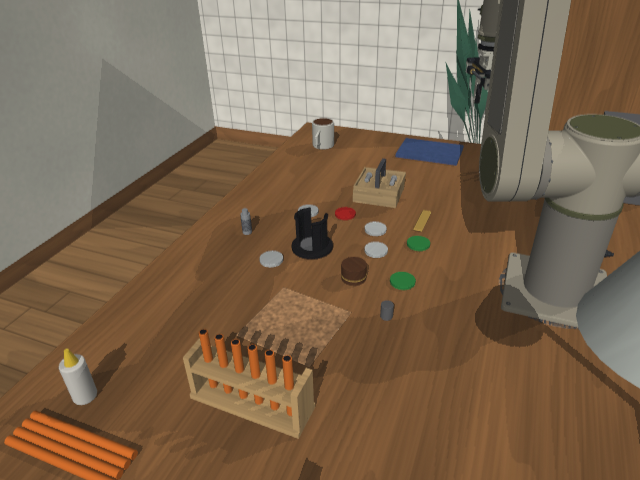

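The top view shows four light-grey discs, at (321,197), (426,196), (376,297) and (416,285). They look like plain aluminium spacers. The red disc (437,240) and green discs (332,338) and (405,339) are decoys. The drum is at (320,288), the jig at (358,227), the tray pile at (505,263) and the mat at (240,260).

```bash
cat > h.py <<'E'
import cv2, numpy as np
from scipy.spatial.transform import Rotation as R
from plant import robot
def model(n):
    m=robot.camera_model(n); return m, R.from_rotvec(m["rotation"]).as_matrix()
def ray(n,u,v,z):
    m,r=model(n); d=r@np.array([(u-m["cx"])/m["fx"],(v-m["cy"])/m["fy"],1]); e=m["eye"]
    return e+d*(z-e[2])/d[2]
def proj(n,p):
    m,r=model(n); c=r.T@(np.asarray(p)-m["eye"]); return np.array([m["cx"]+m["fx"]*c[0]/c[2],m["cy"]+m["fy"]*c[1]/c[2]])
def mask(im,kind):
    h=cv2.cvtColor(im,cv2.COLOR_BGR2HSV)
    lo,hi=dict(white=((0,0,150),(180,50,255)),dark=((0,0,0),(180,120,45)),brass=((18,120,120),(32,255,255)),
      wood=((8,40,120),(30,140,255)))[kind]
    return cv2.inRange(h,lo,hi)
def blobs(m,a0,a1):
    cs,_=cv2.findContours(m,cv2.RETR_EXTERNAL,cv2.CHAIN_APPROX_NONE)
    return [c for c in cs if a0<cv2.contourArea(c)<a1]
def cen(c):
    m=cv2.moments(c); return m["m10"]/m["m00"],m["m01"]/m["m00"]
def spacers(n,im,z=.009):
    out=[]
    for c in blobs(mask(im,"white"),150,1200):
        u=cen(c); p=ray(n,*u,z)
        w=np.array([ray(n,*q[0],z)[:2] for q in c]); (x,y),r=cv2.minEnclosingCircle((w*1e3).astype(np.float32))
        if 25<r<36: out.append((np.round(p[:2]*1e3,1),round(r,1),np.round(u)))
    return out
E
python3 - <<'E'
from h import *
for n in("top","side"):
    im=cv2.imread(f"pics/{n}0.png")
    for s in spacers(n,im): print(n,*s)
im=cv2.imread("pics/top0.png");hs=cv2.cvtColor(im,cv2.COLOR_BGR2HSV)
for p in [(320,288),(350,235),(376,222),(476,250),(532,285),(240,260),(460,333),(220,210),(275,336),(505,263),(200,350),(316,196)]: print(p,hs[p[1],p[0]],ray("top",*p,0).round(3))
a=cv2.resize(im[170:360,180:370],(600,600),interpolation=3);b=cv2.resize(im[215:310,455:555],(600,570),interpolation=3)
cv2.imwrite("pics/c1.png",a);cv2.imwrite("pics/c2.png",b)
print(proj("top",robot.read_state()["tool_pos"]),proj("side",robot.read_state()["tool_pos"]))
E
```

```text
top [427.3 -14.9] 30.5 [375. 296.]
top [ 456.8 -109.8] 30.6 [416. 284.]
top [663.  113.8] 30.1 [321. 197.]
top [ 666.4 -135.8] 30.8 [425. 196.]
side [426.8  -9.3] 34.4 [376. 249.]
side [ 456.4 -104.6] 31.8 [375. 228.]
(320, 288) [ 11 146 117] [0.446 0.113 0.   ]
(350, 235) [10 85 66] [0.572 0.043 0.   ]
(376, 222) [ 9 75 68] [ 0.604 -0.019  0.   ]
(476, 250) [ 17 104 193] [ 0.539 -0.253  0.   ]
(532, 285) [ 17 105 207] [ 0.458 -0.38   0.   ]
(240, 260) [ 15 119 231] [0.511 0.302 0.   ]
(460, 333) [ 21 146 232] [ 0.346 -0.209  0.   ]
(220, 210) [ 14 148 172] [0.631 0.354 0.   ]
(275, 336) [ 10  24 129] [0.335 0.215 0.   ]
(505, 263) [13 65 98] [ 0.509 -0.32   0.   ]
(200, 350) [ 14 147 156] [0.302 0.386 0.   ]
(316, 196) [ 18   6 220] [0.667 0.125 0.   ]
[671.67971225 380.50714544] [483.41679158 100.17615655]
```

View pics/c1.png

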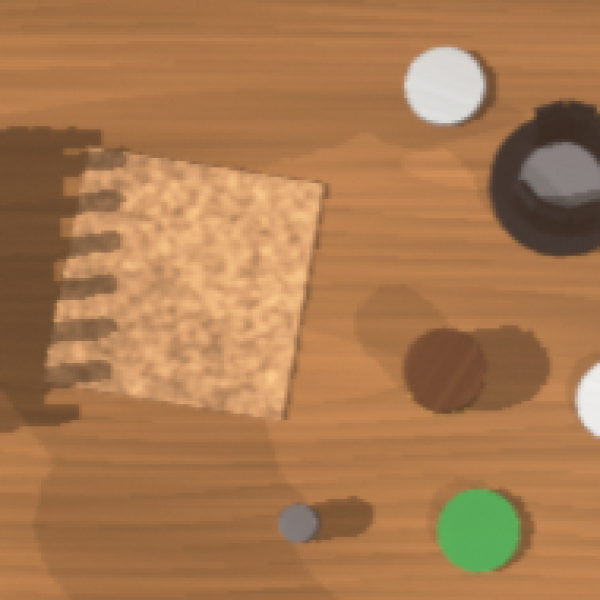

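View pics/c2.png

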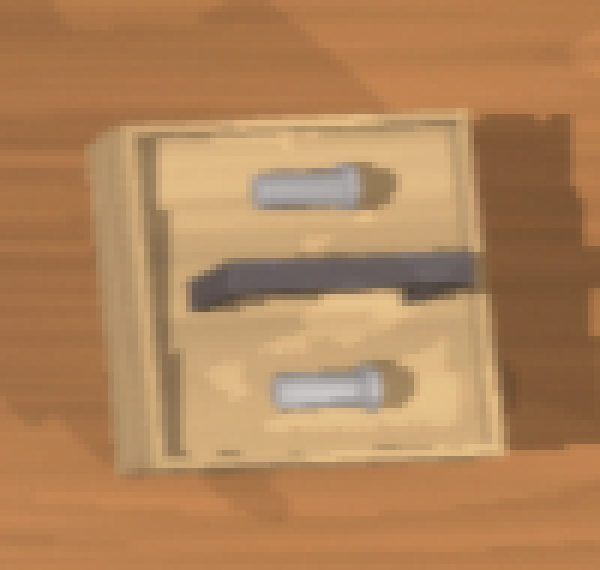

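The first crop shows the mat with its right corners at crop (326,183) and (285,418). The second shows the upper tray, with its bar from (228,272) to (475,266) and its rim corners at about (128,130), (470,113) and (505,453). Next I'll measure the jig, enlarged, and compute everything.

Run:
```python
from h import *
im=cv2.imread("pics/top0.png"); sd=cv2.imread("pics/side0.png")
def c1(x,y,z): return ray("top",180+x/3.158,170+y/3.158,z)[:2]*1e3
def c2(x,y,z): return ray("top",455+x/6,215+y/6,z)[:2]*1e3
q=np.array([c1(*p,.004) for p in[(90,148),(326,183),(285,418),(47,378)]]);print("mat",q.round(),q.mean(0).round(1))
d=q[1]-q[2];print("yaw edge BR->TR",np.degrees(np.arctan2(d[1],d[0])),np.linalg.norm(d))
a,b=c2(228,272,.101),c2(476,267,.101);print("handle",a.round(1),b.round(1),(a+b)/2,np.linalg.norm(a-b),np.degrees(np.arctan2(*(a-b)[::1])))
q=np.array([c2(*p,.054) for p in[(128,130),(470,113),(505,453),(160,466)]]);print("tray",q.round(),q.mean(0).round(1),((q[1]+q[2])/2).round(1),np.linalg.norm(np.roll(q,1,0)-q,axis=1))
d=q[1]-q[2];print("tray yaw",np.degrees(np.arctan2(d[1],d[0])))
# drum top
h=cv2.cvtColor(im,cv2.COLOR_BGR2HSV)
j=im[190:265,320:400]; 
cv2.imwrite("pics/j.png",np.hstack([cv2.resize(j,(400,375),interpolation=3),cv2.resize(sd[200:262,285:345],(388,375),interpolation=3)]))
m=cv2.inRange(h,(0,100,70),(14,175,125)); m[:270]=0;m[305:]=0;m[:,:303]=0;m[:,338:]=0
for c in blobs(m,100,2000): (x,y),r=cv2.minEnclosingCircle(c);print("drum",cen(c),(x,y),r,cv2.contourArea(c),ray("top",*cen(c),.043)[:2]*1e3)
```

```text
mat [[613. 380.]
 [587. 201.]
 [412. 228.]
 [439. 404.]] [512.9 303.3]
yaw edge BR->TR -8.517550238205002 177.54668272088495
handle [ 500.7 -262.5] [ 503.3 -352. ] [ 502.00804929 -307.25434237] 89.50292223163083 -1.6483448875684503
tray [[ 561. -241.]
 [ 569. -370.]
 [ 440. -376.]
 [ 434. -248.]] [ 501.1 -308.7] [ 504.5 -373. ] [126.84937198 129.49711516 128.41089808 128.14151202]
tray yaw 2.4771727581238006
drum (321.3326666666666, 287.08666666666664) (321.5, 287.0) 13.313627243041992 500.0 [444.65947987 109.59449577]
```

View pics/j.png

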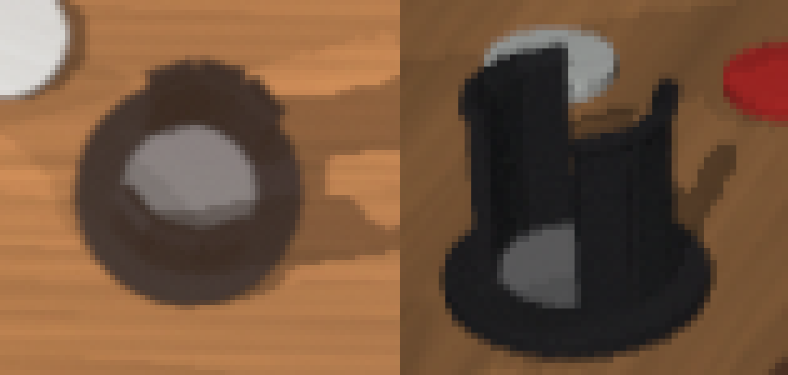

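Run:
```python
from h import *
T=lambda x,y,z: ray("top",320+x/5,190+y/5,z)[:2]*1e3
S=lambda x,y,z: ray("side",285+x/6.467,200+y/6.05,z)[:2]*1e3
yaw=lambda d:np.degrees(np.arctan2(-d[0],d[1]))
print("base",T(188,192,.012)); 
im=cv2.imread("pics/top0.png");g=cv2.cvtColor(im,cv2.COLOR_BGR2GRAY);h=cv2.cvtColor(im,cv2.COLOR_BGR2HSV)
m=cv2.inRange(h,(0,0,0),(180,130,95));m[:208]=0;m[256:]=0;m[:,:330]=0;m[:,385:]=0
c=max(blobs(m,200,4000),key=cv2.contourArea)
# rim points away from wall: lower-half and sides
P=np.array([p[0] for p in c if p[0][1]>222]);W=np.array([ray("top",*p,.012)[:2]*1e3 for p in P])
A=np.c_[2*W,np.ones(len(W))];s=np.linalg.lstsq(A,(W**2).sum(1),rcond=None)[0];print("circ",s[:2],np.sqrt(s[2]+s[:2]@s[:2]))
a,b=T(148,72,.098),T(283,110,.098);print("top far wall",a,b,yaw(a-b))
p=[S(*q,.098) for q in[(70,85),(167,45),(175,140),(270,82)]];print(np.round(p),np.mean(p,0),yaw(p[0]-p[1]),yaw(p[2]-p[3]))
for (x,y,z) in[(445+0-400,275,.012),(712-400,275,.012)]:print(S(x,y,z))
```

```text
base [586.13828231  25.82442655]
circ [585.82395982  26.21623573] 51.389888188265786
top far wall [623.54038363  48.19981943] [606.74818926 -11.48060618] -15.71493174808959
[[625.  36.]
 [602.  -7.]
 [571.  62.]
 [553.   7.]] [587.91856662  24.35778191] -28.032549985318145 -17.774687334524064
[632.7302006   53.84484556]
[532.38888136  17.22099458]
```

```bash
cat > go.py <<'E'
# usage: go.py x y z yaw(deg of tool x) [; more waypoints], mm: increments from the present pose (tool axes)
import sys; from h import *
s=robot.read_state(); p=np.array(s["tool_pos"])*1e3; r=R.from_rotvec(s["orientation"]).as_matrix()
y0=np.degrees(np.arctan2(r[1,0],r[0,0]))
print("t",round(s["t"],1),"now",p.round(1),"yaw",round(y0,1),"open",round(s["opening"]*1e3,1),"F",np.round(s["force"],1),"tilt",np.round(r[2,:2],4))
v=list(map(float,sys.argv[1:]))
for i in range(0,len(v),4):
    w=np.array(v[i:i+3]); d=r.T@(w-p); t=(y0-v[i+3]+180)%360-180
    n=max(np.linalg.norm(w-p)/50,abs(t)/8.59)
    print("inc %.1f %.1f %.1f  turn %.4f  rows>=%.1f"%(*d,np.radians(t),n))
    p=w;y0=v[i+3];a=np.radians(y0);r=np.array([[np.cos(a),np.sin(a),0],[np.sin(a),-np.cos(a),0],[0,0,-1]])
E
python3 go.py 400 -420 244 92  502 -307.5 200 92  502 -307.5 101 92
python3 - <<'E'
from h import *
sd=cv2.imread("pics/side0.png");cv2.imwrite("pics/t2.png",cv2.resize(sd[155:210,345:415],(700,550),interpolation=3))
E
```

```text
t 0.1 now [ 260.2 -540.1  242.7] yaw 25.7 open 92.7 F [-0.6 -0.4 -0.7] tilt [ 0.0001 -0.0017]
inc 178.1 -47.6 -1.2  turn -1.1569  rows>=7.7
inc 108.9 105.9 44.0  turn 0.0000  rows>=3.2
inc 0.0 0.0 99.0  turn 0.0000  rows>=2.0
```

View pics/t2.png

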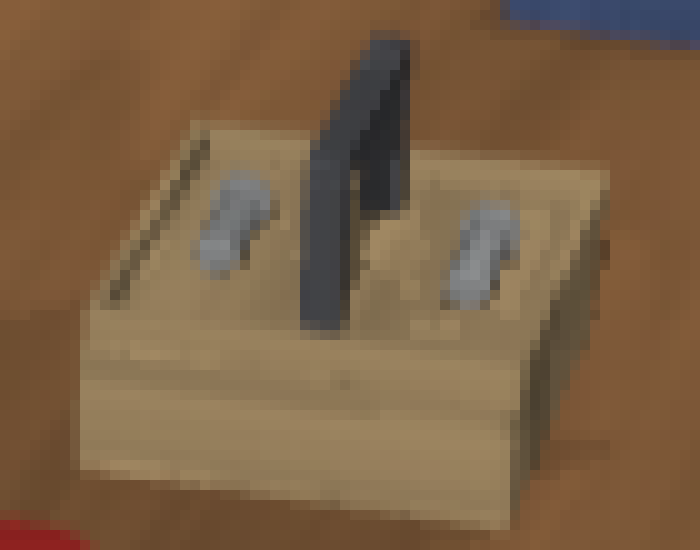

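The side crop shows the two caps lying low, at crop (235,220) and (485,255). They are well below the bar, so the fingers clear them.

Emit:
arm_command --increments "0 100 -27 0 -0.5; 0 178 -48 0 -0.7; 0 178 -48 0 -1.157; 0 178 -48 0 -1.157; 0 178 -48 0 -1.157" --grip_force 40

```text
t: 0.6
tool_pos: [0.403, -0.4167, 0.2432]
orientation: [-2.583, -1.786, -0.002]
force: [-0.6, -0.4, 0.3]
opening: 0.093
gripper_force: 0.0
```

```bash
python3 go.py 502 -307.5 180 92 502 -307.5 101 92
```

```text
t 0.6 now [ 403.  -416.7  243.2] yaw 69.3 open 93.0 F [-0.6 -0.4  0.3] tilt [0.0018 0.    ]
inc 137.0 54.1 63.4  turn -0.3961  rows>=3.2
inc 0.0 0.0 79.0  turn 0.0000  rows>=1.6
```

Emit:
arm_command --increments "0 45 18 20 -0.15; 0 90 36 40 -0.3; 0 137 54 63 -0.396; 0 137 54 63 -0.396; 0 137 54 63 -0.396"

```text
t: 1.1
tool_pos: [0.5001, -0.3102, 0.1789]
orientation: [-2.19, -2.248, 0.001]
force: [0.6, -0.1, -0.5]
opening: 0.0927
gripper_force: 0.0
```

```bash
python3 go.py 502 -307.5 101 92; python3 -c "
from h import *
im=robot.read_camera('side');cv2.imwrite('pics/s1.png',cv2.resize(im[60:210,310:470],(640,600)))"
```

```text
t 1.1 now [ 500.1 -310.2  178.9] yaw 91.5 open 92.7 F [ 0.6 -0.1 -0.5] tilt [ 0.0019 -0.0025]
inc 2.5 2.2 77.9  turn -0.0091  rows>=1.6
```

View pics/s1.png

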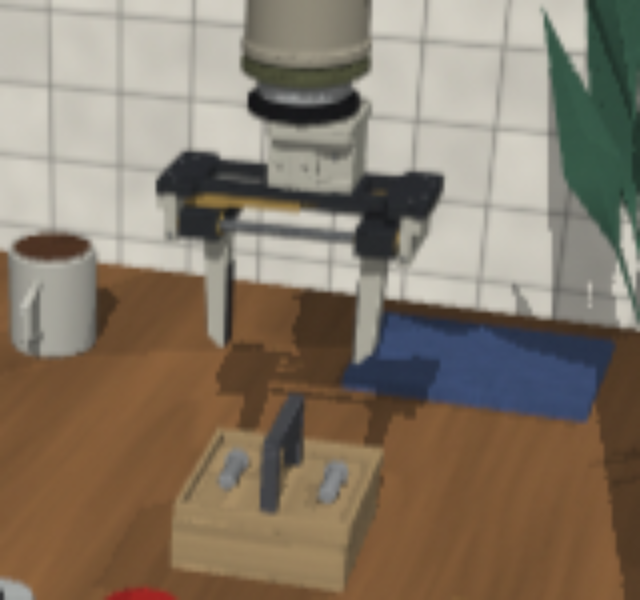

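The fingers straddle the bar: the tips are at crop (220,345) and (367,360), and the bar is at (285,440). Descending and pinching.

Emit:
arm_command --increments "0 2 2 40 0; 0 2 2 78 0; 0 2 2 78 0; 0.5 2 2 78 0; 1 2 2 78 0"

```text
t: 1.65
tool_pos: [0.5029, -0.312, 0.1057]
orientation: [2.194, 2.243, 0.001]
force: [-0.5, -0.0, 0.9]
opening: 0.0814
gripper_force: 0.0
```

Emit:
arm_command --increments "1 0 0 0 0; 1 0 0 0 0; 1 0 0 0 0; 1 0 0 0 0; 1 0 0 0 0"

```text
t: 2.15
tool_pos: [0.502, -0.31, 0.1028]
orientation: [2.194, 2.248, 0.0]
force: [-0.2, 0.0, -0.6]
opening: 0.0418
gripper_force: 0.0
```

```bash
python3 go.py 502 -307.5 101 92; python3 -c "
from h import *
print(proj('side',[.5001,-.3102,.154]), 'seen tips mid 383.4 148')"
```

```text
t 2.1 now [ 502.  -310.   102.8] yaw 91.4 open 41.8 F [-0.2  0.  -0.6] tilt [-0.      0.0001]
inc 2.5 0.1 1.8  turn -0.0108  rows>=0.1
[382.95611175 146.89896663] seen tips mid 383.4 148
```

Emit:
arm_command --increments "1 2 0 2 0; 1 2 0 2 0; 1 2 0 2 0; 1 2 0 2 0; 1 2 0 2 0"

```text
t: 2.65
tool_pos: [0.5019, -0.308, 0.1005]
orientation: [-2.194, -2.248, -0.0]
force: [-0.7, -0.1, -1.5]
opening: 0.0117
gripper_force: 39.9
```

Emit:
arm_command --increments "1 0 0 0 0; 1 0 0 0 0; 1 0 0 -5 0; 1 0 0 -20 0; 1 0 0 -50 0"

```text
t: 3.15
tool_pos: [0.5003, -0.3069, 0.1492]
orientation: [-2.191, -2.244, 0.001]
force: [0.1, -0.9, -2.5]
opening: 0.0118
gripper_force: 39.9
```

```bash
python3 go.py  502 -307.5 230 92 580 -10 250 86 513 303 200 81.5
```

```text
t 3.1 now [ 500.3 -306.9  149.2] yaw 91.4 open 11.8 F [ 0.1 -0.9 -2.5] tilt [ 0.0031 -0.004 ]
inc -0.3 1.3 -80.8  turn -0.0109  rows>=1.6
inc 294.6 88.3 -20.0  turn 0.1047  rows>=6.2
inc 307.6 -88.7 50.0  turn 0.0785  rows>=6.5
```

Emit:
arm_command --increments "1 0 0 -30 0; 1 5 0 -60 0; 1 25 1 -78 0; 1 55 2 -80 0; 1 95 4 -80 0"

```text
t: 3.65
tool_pos: [0.5042, -0.2135, 0.2335]
orientation: [2.194, 2.243, 0.001]
force: [0.0, 0.8, -2.2]
opening: 0.0116
gripper_force: 39.9
```

Emit:
arm_command --increments "1 40 2 0 0.02; 1 80 4 0 0.04; 1 120 6 0 0.06; 1 160 8 0 0.08; 1 200 10 0 0.1"

```text
t: 4.15
tool_pos: [0.5088, -0.0113, 0.2322]
orientation: [2.304, 2.133, 0.002]
force: [0.6, 0.2, -2.7]
opening: 0.0114
gripper_force: 39.9
```

```bash
python3 go.py  513 303 200 81.5; python3 -c "
from h import *
im=robot.read_camera('top')
for s in spacers('top',im): print(*s)"
```

```text
t 4.2 now [508.8 -11.3 232.2] yaw 85.6 open 11.4 F [ 0.6  0.2 -2.7] tilt [-0.0001  0.0017]
inc 313.7 -20.0 32.1  turn 0.0714  rows>=6.3
[ 502.4 -294.9] 25.4 [496. 265.]
[663.  113.8] 30.1 [321. 197.]
```

Emit:
arm_command --increments "1 45 -3 0 0.02; 1 90 -6 0 0.04; 1 135 -9 0 0.05; 1 180 -12 5 0.06; 1 225 -14 10 0.07"

```text
t: 4.7
tool_pos: [0.5121, 0.2144, 0.2223]
orientation: [2.377, 2.052, 0.003]
force: [1.8, -1.0, -1.5]
opening: 0.0118
gripper_force: 40.0
```

Emit:
arm_command --increments "1 35 -3 5 0; 1 65 -5 20 0; 1 85 -6 40 0; 1 88 -6 60 0; 1 88 -6 60 0"

```text
t: 5.2
tool_pos: [0.517, 0.3004, 0.1581]
orientation: [-2.375, -2.054, 0.008]
force: [0.3, -1.4, -2.0]
opening: 0.0118
gripper_force: 40.0
```

```bash
python3 go.py  513 303 69.5 81.5
```

```text
t 5.2 now [517.  300.4 158.1] yaw 81.7 open 11.8 F [ 0.3 -1.4 -2. ] tilt [-0.0028 -0.0043]
inc 2.2 -3.9 88.6  turn 0.0039  rows>=1.8
```

Emit:
arm_command --increments "1 1 -2 40 0; 1 2 -3 72 0; 1 2 -3 83 0; 1 2 -3 83 0; 1 2 -3 86 0"

```text
t: 5.7
tool_pos: [0.5179, 0.3033, 0.0774]
orientation: [2.377, 2.052, 0.005]
force: [1.2, 0.1, -1.7]
opening: 0.0115
gripper_force: 40.0
```

Emit:
arm_command --increments "1 0 0 1 0; 1 0 0 2 0; 1 0 0 2 0; 1 0 0 3 0; 1 0 0 3 0"

```text
t: 6.2
tool_pos: [0.5162, 0.303, 0.0717]
orientation: [2.377, 2.054, 0.0]
force: [-0.4, -0.8, -2.1]
opening: 0.0116
gripper_force: 40.0
```

```bash
python3 go.py  513 303 69.5 81.5
```

```text
t 6.2 now [516.2 303.   71.7] yaw 81.6 open 11.6 F [-0.4 -0.8 -2.1] tilt [0.0001 0.0001]
inc -0.5 -3.1 2.2  turn 0.0024  rows>=0.1
```

Emit:
arm_command --increments "1 0 -3 1 0; 1 0 -3 2 0; 1 0 -3 2.5 0; 1 0 -3 3 0; 1 0 -3 3 0"

```text
t: 6.7
tool_pos: [0.5132, 0.3036, 0.0695]
orientation: [-2.377, -2.054, -0.0]
force: [-4.3, -2.0, 6.0]
opening: 0.0116
gripper_force: 40.0
```

```bash
python3 go.py  513 303 69.5 81.5
```

```text
t 6.7 now [513.2 303.6  69.5] yaw 81.6 open 11.6 F [-4.3 -2.   6. ] tilt [0.0002 0.    ]
inc -0.6 -0.1 -0.0  turn 0.0025  rows>=0.0
```

Emit:
arm_command --increments "0.5 0 0 0 0; 0.5 0 0 0 0; 0.5 0 0 0 0; 0.5 0 0 0 0; 0.5 0 0 -20 0"

```text
t: 7.2
tool_pos: [0.511, 0.3023, 0.0856]
orientation: [-2.376, -2.052, 0.009]
force: [-0.4, -0.5, 0.2]
opening: 0.0448
gripper_force: 0.0
```

Emit:
arm_command --increments "0.5 0 0 -40 0; 0.5 0 0 -80 0; 0.5 0 0 -100 0.1; 0 0 0 -100 0.25; 0 0 0 -100 0.4"

```text
t: 7.7
tool_pos: [0.5139, 0.3037, 0.1902]
orientation: [2.743, 1.532, 0.004]
force: [-0.1, -0.2, -1.3]
opening: 0.0578
gripper_force: 0.0
```

```bash
python3 go.py  444 170 140 -15.5 444.7 109.6 120 -15.5; python3 -c "
from h import *
im=robot.read_camera('top');cv2.imwrite('pics/top1.png',im)
for s in spacers('top',im): print(*s)
cv2.imwrite('pics/t3.png',cv2.resize(im[190:310,180:555],(800,256),interpolation=3))"
```

```text
t 7.7 now [513.9 303.7 190.2] yaw 58.4 open 57.8 F [-0.1 -0.2 -1.3] tilt [0.0022 0.0015]
inc -150.7 10.5 49.8  turn 1.2892  rows>=8.6
inc 16.8 58.0 20.0  turn 0.0000  rows>=1.3
[427.3 -14.9] 30.5 [375. 296.]
[ 456.8 -109.8] 30.6 [416. 284.]
[662.8 113.8] 30.2 [321. 197.]
[ 666.4 -135.8] 30.8 [425. 196.]
```

View pics/t3.png

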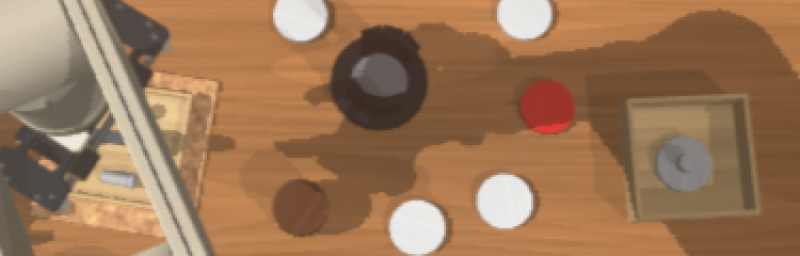

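The tray stands on the mat. In the lower tray the steel disc shows boss up at crop (684,164). The drum is unmoved at crop (300,208). On to the drum.

Emit:
arm_command --increments "0 -40 3 0 0.15; 0 -80 6 10 0.3; 0 -120 9 20 0.45; 0 -150 10 40 0.6; 0 -150 10 50 0.75"

```text
t: 8.25
tool_pos: [0.4412, 0.1672, 0.1363]
orientation: [3.112, 0.423, -0.006]
force: [0.3, 1.2, -0.0]
opening: 0.0925
gripper_force: 0.0
```

Emit:
arm_command --increments "0 0 0 0 0.15; 0 0 0 0 0.3; 0 0 0 0 0.45; 0 0 0 0 0.54; 0 0 0 0 0.54"

```text
t: 8.75
tool_pos: [0.4437, 0.17, 0.1385]
orientation: [3.114, -0.413, -0.0]
force: [0.1, -0.2, 0.0]
opening: 0.0933
gripper_force: 0.0
```

```bash
python3 go.py  444.7 109.6 120 -15.5 444.7 109.6 40 -15.5;python3 - <<'E'
from h import *
im=robot.read_camera('top');h=cv2.cvtColor(im,cv2.COLOR_BGR2HSV)
m=cv2.inRange(h,(0,100,60),(14,175,125)); m[:265]=0;m[310:]=0;m[:,:298]=0;m[:,345:]=0
for c in blobs(m,100,2000): print("drum",cen(c),cv2.contourArea(c),ray("top",*cen(c),.043)[:2]*1e3)
im=cv2.imread("pics/top1.png");h=cv2.cvtColor(im,cv2.COLOR_BGR2HSV);print(h[266,500],h[258,500],h[250,500])
m=cv2.inRange(h,(0,0,60),(180,60,200));m[:225]=0;m[300:]=0;m[:,:470]=0;m[:,:545]=m[:,:545];m[:,545:]=0
for c in blobs(m,100,2000): print("disc",cen(c),cv2.contourArea(c),ray("top",*cen(c),.013)[:2]*1e3,cv2.minEnclosingCircle(c))
E
```

```text
t 8.8 now [443.7 170.  138.5] yaw -15.1 open 93.3 F [ 0.1 -0.2  0. ] tilt [-0.0002  0.0001]
inc 16.7 58.0 18.5  turn 0.0066  rows>=1.3
inc 0.0 0.0 80.0  turn 0.0000  rows>=1.6
[  6  10 132] [  0  10 132] [ 17 104 164]
disc (500.0188118811881, 266.58019801980197) 505.0 [ 498.47081459 -303.75861994] ((499.96099853515625, 266.68438720703125), 13.243122100830078)
```

Emit:
arm_command --increments "0 9 30 9 0; 0 17 58 18 0; 0 17 58 18 0; 0 17 58 55 0; 0 17 58 90 0"

```text
t: 9.3
tool_pos: [0.4466, 0.11, 0.0492]
orientation: [-3.113, 0.411, -0.006]
force: [0.1, -0.3, -0.8]
opening: 0.0931
gripper_force: 0.0
```

Emit:
arm_command --increments "0 0 0 8 0; 0.3 0 0 8 0; 1 0 0 8 0; 1 0 0 8 0; 1 0 0 8 0"

```text
t: 9.8
tool_pos: [0.4464, 0.1099, 0.0423]
orientation: [-3.113, 0.415, -0.004]
force: [-0.5, 0.1, 0.7]
opening: 0.0655
gripper_force: 0.0
```

```bash
python3 go.py  444.7 109.6 40 -15.5
```

```text
t 9.8 now [446.4 109.9  42.3] yaw -15.2 open 65.5 F [-0.5  0.1  0.7] tilt [ 0.0027 -0.0012]
inc -1.6 0.7 2.3  turn 0.0058  rows>=0.1
```

Emit:
arm_command --increments "1 -1.6 0 0 0; 1 -1.6 0 0 0; 1 -1.6 0 0 0; 1 -1.6 0 0 0; 1 -1.6 0 0 0"

```text
t: 10.3
tool_pos: [0.445, 0.1104, 0.0421]
orientation: [-3.113, 0.415, -0.005]
force: [1.1, 1.1, 7.4]
opening: 0.0596
gripper_force: 40.0
```

Emit:
arm_command --increments "1 0 0 -10 0; 1 0 0 -40 0; 1 0 0 -80 0; 1 0 0 -120 0; 1 0 0 -120 0"

```text
t: 10.8
tool_pos: [0.4466, 0.1104, 0.1671]
orientation: [-3.112, 0.415, -0.014]
force: [1.2, 0.9, -2.4]
opening: 0.0598
gripper_force: 40.0
```

```bash
python3 go.py 586 26 160 -15.5
python3 - <<'E'
from h import *
s=robot.read_state()["tool_pos"];im=robot.read_camera('side');u,v=proj('side',s).astype(int);print(u,v)
cv2.imwrite('pics/s2.png',cv2.resize(im[v-40:v+110,u-100:u+100],(800,600),interpolation=3))
E
```

```text
t 10.8 now [446.6 110.4 167.1] yaw -15.2 open 59.8 F [ 1.2  0.9 -2.4] tilt [ 0.0086 -0.0034]
inc 156.5 44.9 8.3  turn 0.0054  rows>=3.3
354 217
```

View pics/s2.png

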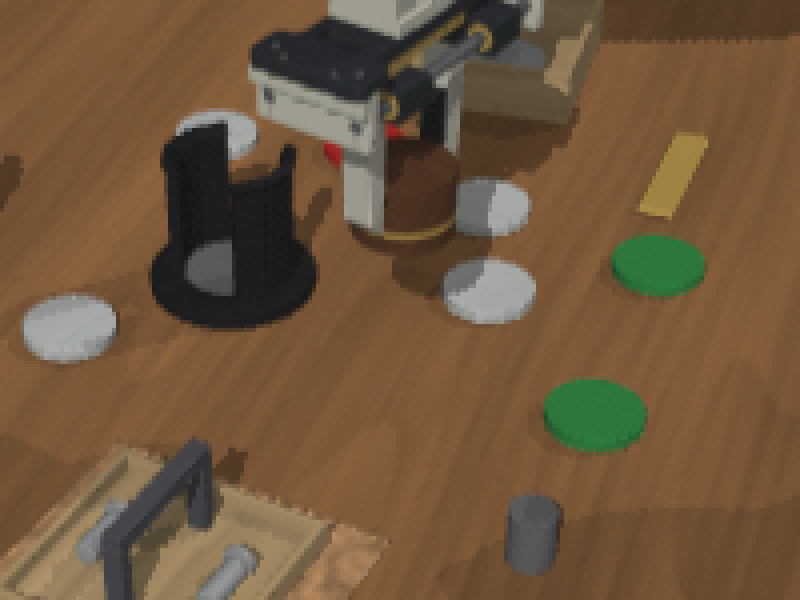

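Run:
```python
from h import *
C=np.array([.4466,.1104]);f=lambda p:((proj('side',p)-[254,177])*4).round(0)
t=np.linspace(0,2*np.pi,73)
for z in(.125,.168):
    P=np.array([f([C[0]+.03*np.cos(a),C[1]+.03*np.sin(a),z]) for a in t]);print(z,P.min(0),P.max(0))
y=np.radians(-15.2)
for s in(-.0075,.0075):
    print(f([C[0]+s*np.cos(y)-np.sin(y)*.03,C[1]+s*np.sin(y)+np.cos(y)*.03,.142]))
im=robot.read_camera('side')[177:327,254:454]
h=cv2.cvtColor(im,cv2.COLOR_BGR2HSV);print(h[38,105],h[50,100],h[75,100])
for r in(40,44,48,54,58): print(r,[tuple(map(int,h[r,c])) for c in range(84,120,2)])
```

```text
0.125 [348. 198.] [454. 256.]
0.168 [348. 134.] [457. 190.]
[383. 229.]
[360. 221.]
[ 11 125  45] [ 11 135  72] [ 14 142 120]
40 [(1, 200, 139), (21, 26, 100), (26, 19, 95), (26, 21, 96), (24, 25, 104), (23, 22, 103), (24, 27, 94), (11, 116, 46), (11, 128, 48), (11, 136, 60), (11, 127, 56), (12, 136, 60), (11, 134, 74), (11, 138, 76), (12, 136, 77), (14, 84, 91), (14, 136, 79), (14, 136, 79)]
44 [(14, 140, 120), (21, 33, 154), (24, 25, 154), (26, 23, 154), (25, 24, 125), (27, 21, 108), (22, 31, 90), (12, 130, 51), (11, 130, 59), (12, 139, 75), (11, 138, 74), (11, 138, 74), (11, 136, 77), (12, 139, 79), (12, 139, 77), (11, 131, 68), (15, 99, 85), (13, 70, 87)]
48 [(14, 144, 126), (19, 40, 153), (25, 22, 153), (24, 23, 154), (28, 22, 160), (25, 24, 130), (18, 42, 104), (11, 139, 79), (11, 134, 76), (11, 137, 78), (12, 136, 77), (11, 136, 77), (12, 136, 77), (12, 137, 67), (11, 130, 63), (12, 72, 64), (60, 5, 111), (70, 7, 111)]
54 [(14, 141, 128), (17, 70, 132), (25, 22, 153), (24, 25, 155), (26, 23, 156), (25, 24, 130), (14, 56, 87), (12, 138, 74), (11, 133, 73), (11, 138, 74), (11, 138, 72), (11, 137, 69), (12, 139, 68), (11, 133, 65), (11, 128, 60), (18, 99, 90), (75, 5, 109), (75, 5, 109)]
58 [(15, 143, 123), (14, 141, 121), (12, 129, 67), (13, 98, 65), (20, 51, 104), (25, 27, 114), (16, 74, 86), (12, 136, 77), (11, 134, 74), (11, 135, 72), (11, 135, 72), (14, 137, 80), (17, 144, 92), (19, 144, 115), (17, 139, 81), (13, 125, 61), (15, 44, 81), (18, 15, 86)]
```

The drum silhouette matches the expected position within about 1 mm, so it is centred in the fingers. Moving over the jig.

Emit:
arm_command --increments "1 35 10 2 0; 1 75 22 4 0; 1 115 34 6 0; 1 150 43 7 0; 1 156.5 45 8 0.005"

```text
t: 11.4
tool_pos: [0.5832, 0.0233, 0.1493]
orientation: [3.111, -0.426, -0.006]
force: [-1.2, 0.7, -2.4]
opening: 0.0595
gripper_force: 40.0
```

Emit:
arm_command --increments "1 0 0 0 0; 1 0 0 0 0; 1 0 0 0 0; 1 0 0 0 0; 1 0 0 0 0"

```text
t: 11.9
tool_pos: [0.5824, 0.0261, 0.153]
orientation: [-3.113, 0.422, -0.001]
force: [0.3, -1.1, -3.0]
opening: 0.0598
gripper_force: 40.0
```

```bash
python3 go.py 586 26 145 -15.5
python3 - <<'E'
from h import *
im=robot.read_camera('side');u,v=334,210
cv2.imwrite('pics/s3.png',cv2.resize(im[140:260,265:405],(700,600),interpolation=3))
E
```

```text
t 11.9 now [582.4  26.1 153. ] yaw -15.4 open 59.8 F [ 0.3 -1.1 -3. ] tilt [ 0.0005 -0.0001]
inc 3.5 -0.9 8.0  turn 0.0011  rows>=0.2
```

View pics/s3.png

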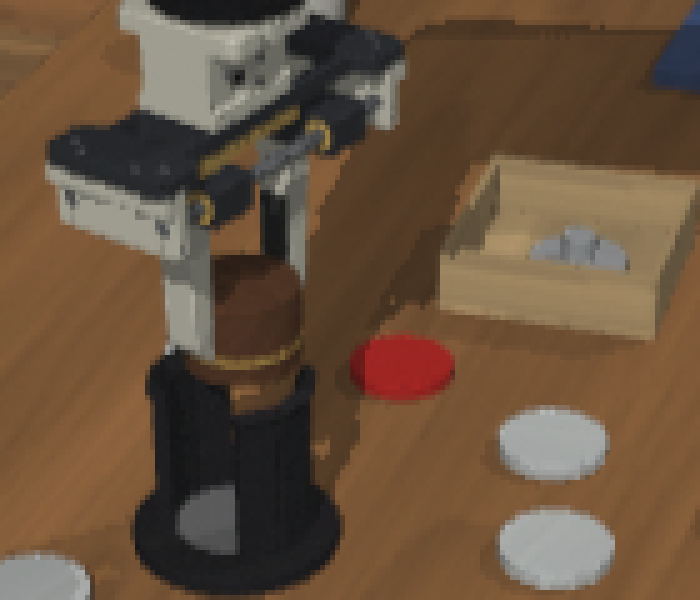

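The drum hangs just over the jig mouth at crop (250,360), about 3 mm off in x. I'll correct that, then lower in steps while watching the force.

Emit:
arm_command --increments "1 3.5 -1 0 0; 1 3.5 -1 8 0; 1 3.5 -1 8 0; 1 3.5 -1 12 0; 1 3.5 -1 15 0"

```text
t: 12.45
tool_pos: [0.5862, 0.0256, 0.1371]
orientation: [3.113, -0.423, -0.001]
force: [0.1, 0.3, -3.3]
opening: 0.0593
gripper_force: 40.0
```

Emit:
arm_command --increments "1 0 0 2 0; 1 0 0 4 0; 1 0 0 4 0"

```text
t: 12.75
tool_pos: [0.5866, 0.0256, 0.1339]
orientation: [-3.113, 0.423, -0.001]
force: [0.8, 0.3, -1.4]
opening: 0.0591
gripper_force: 40.0
```

```bash
python3 go.py 586 26 145 -15.5
```

```text
t 12.8 now [586.6  25.6 133.9] yaw -15.5 open 59.1 F [ 0.8  0.3 -1.4] tilt [ 0.0005 -0.0002]
inc -0.7 -0.2 -11.1  turn 0.0003  rows>=0.2
```

Emit:
arm_command --increments "1 0 0 2 0; 1 0 0 4 0; 1 0 0 6 0; 1 0 0 8 0; 1 0 0 8 0"

```text
t: 13.25
tool_pos: [0.5871, 0.0258, 0.1257]
orientation: [-3.112, 0.423, -0.003]
force: [5.8, 0.7, -1.7]
opening: 0.0596
gripper_force: 40.0
```

```bash
python3 go.py 586 26 54 -15.5
```

```text
t 13.2 now [587.1  25.8 125.7] yaw -15.5 open 59.6 F [ 5.8  0.7 -1.7] tilt [ 0.0016 -0.0008]
inc -1.2 0.2 71.7  turn 0.0004  rows>=1.4
```

Emit:
arm_command --increments "1 1 0 0 0; 1 1.2 0 4 0; 1 1.2 0 10 0; 1 1.2 0 16 0; 1 1.2 0 20 0"

```text
t: 13.75
tool_pos: [0.5875, 0.0253, 0.1049]
orientation: [-3.113, 0.423, -0.0]
force: [3.9, 0.5, -0.1]
opening: 0.0592
gripper_force: 40.0
```

```bash
python3 go.py 586 26 54 -15.5
```

```text
t 13.8 now [587.5  25.3 104.9] yaw -15.5 open 59.2 F [ 3.9  0.5 -0.1] tilt [-0.     -0.0001]
inc -1.6 -0.2 50.9  turn 0.0003  rows>=1.0
```

Emit:
arm_command --increments "1 0.6 0 5 0; 1 0.6 0 12 0; 1 0.6 0 20 0; 1 0.6 0 28 0; 1 0.6 0 36 0"

```text
t: 14.25
tool_pos: [0.5877, 0.0251, 0.0686]
orientation: [3.113, -0.423, -0.001]
force: [1.5, -0.2, -1.9]
opening: 0.0594
gripper_force: 40.0
```

Emit:
arm_command --increments "1 0 0 4 0; 1 0 0 8 0; 1 0 0 10 0; 1 0 0 12 0; 1 0 0 12 0"

```text
t: 14.75
tool_pos: [0.5878, 0.0251, 0.0573]
orientation: [3.113, -0.423, -0.001]
force: [-0.2, -0.6, -2.1]
opening: 0.0596
gripper_force: 40.0
```

```bash
python3 go.py 586 26 54 -15.5
```

```text
t 14.8 now [587.8  25.1  57.3] yaw -15.5 open 59.6 F [-0.2 -0.6 -2.1] tilt [-0.0007  0.0002]
inc -1.9 -0.4 3.3  turn 0.0003  rows>=0.1
```

Jig axis refined to about (587.7, 25.2). Seating the drum.

Emit:
arm_command --increments "1 0 0 2 0; 1 0 0 4 0; 1 0 0 4 0; 1 0 0 5 0; 1 0 0 5 0"

```text
t: 15.25
tool_pos: [0.5883, 0.025, 0.0542]
orientation: [3.113, -0.423, 0.0]
force: [-8.1, -0.3, 12.6]
opening: 0.0597
gripper_force: 40.0
```

```bash
python3 go.py 586 26 54 -15.5
```

```text
t 15.2 now [588.3  25.   54.2] yaw -15.5 open 59.7 F [-8.1 -0.3 12.6] tilt [0.0002 0.0001]
inc -2.4 -0.3 0.2  turn 0.0004  rows>=0.0
```

Emit:
arm_command --increments "0.4 0 0 -0.5 0; 0.2 0 0 -0.5 0; 0.2 0 0 -0.5 0; 0.2 0 0 -10 0; 0.2 0 0 -50 0"

```text
t: 15.75
tool_pos: [0.5844, 0.0252, 0.0985]
orientation: [3.112, -0.423, -0.014]
force: [0.1, -1.2, -0.4]
opening: 0.0743
gripper_force: 0.0
```

Emit:
arm_command --increments "0 0 0 -35 0; 0 0 0 -60 0; 0 -30 0 -60 0; 0 -75 0 -60 0; 0 -120 0 -60 0"

```text
t: 16.25
tool_pos: [0.4717, 0.0573, 0.1634]
orientation: [-3.113, 0.424, -0.002]
force: [0.1, 0.9, 0.2]
opening: 0.0927
gripper_force: 0.0
```

```bash
python3 go.py 427.3 -14.9 90 -15.5 427.3 -14.9 26.5 -15.5; python3 -c "
from h import *
im=robot.read_camera('top');cv2.imwrite('pics/top2.png',im)
for s in spacers('top',im): print(*s)
im=robot.read_camera('side');cv2.imwrite('pics/side2.png',im)
for s in spacers('side',im): print(*s)"
```

```text
t 16.2 now [471.7  57.3 163.4] yaw -15.5 open 92.7 F [0.1 0.9 0.2] tilt [ 0.0012 -0.0005]
inc -23.6 81.5 73.4  turn -0.0003  rows>=2.2
inc 0.0 0.0 63.5  turn 0.0000  rows>=1.3
[ 666.4 -135.9] 30.8 [425. 196.]
[659.8 123.1] 32.1 [271. 259.]
[426.7  -9.7] 34.4 [376. 249.]
[ 455.2 -103.1] 33.1 [375. 228.]
```

Emit:
arm_command --increments "0 -10 35 30 0; 0 -20 70 60 0; 0 -23.6 81.5 90 0; 0 -23.6 81.5 110 0; 0 -23.6 81.5 118 0"

```text
t: 16.85
tool_pos: [0.4269, -0.0155, 0.0433]
orientation: [-3.113, 0.425, 0.003]
force: [0.0, -0.1, 0.7]
opening: 0.0926
gripper_force: 0.0
```

Emit:
arm_command --increments "0 0 0 0 0; 0 0 0 0 0; 0 0 0 0 0"

```text
t: 17.15
tool_pos: [0.4294, -0.0151, 0.0462]
orientation: [3.113, -0.422, 0.004]
force: [-0.5, -0.6, -0.5]
opening: 0.093
gripper_force: 0.0
```

```bash
python3 go.py 427.3 -14.9 26.5 -15.5
```

```text
t 17.1 now [429.4 -15.1  46.2] yaw -15.4 open 93.0 F [-0.5 -0.6 -0.5] tilt [ 0.0025 -0.0003]
inc -2.1 0.4 19.7  turn 0.0009  rows>=0.4
```

Emit:
arm_command --increments "0 -2 0 10 0; 0 -2 0 18 0; 0.5 -2 0 18 0; 0.5 -2 0 18 0; 0.5 -2 0 18 0"

```text
t: 17.65
tool_pos: [0.4258, -0.0145, 0.0265]
orientation: [-3.113, 0.423, 0.001]
force: [0.6, 0.1, -0.3]
opening: 0.0734
gripper_force: 0.0
```

```bash
python3 go.py 427.3 -14.9 26.5 -15.5
```

```text
t 17.6 now [425.8 -14.5  26.5] yaw -15.5 open 73.4 F [ 0.6  0.1 -0.3] tilt [-0.0005  0.    ]
inc 1.5 -0.0 -0.0  turn 0.0004  rows>=0.0
```

Emit:
arm_command --increments "0.5 1.5 0 0 0; 0.5 1.5 0 0 0; 1 1.5 0 0 0; 1 1.5 0 0 0; 1 1.5 0 0 0"

```text
t: 18.15
tool_pos: [0.4276, -0.015, 0.0268]
orientation: [3.113, -0.423, 0.001]
force: [0.1, -0.7, 1.3]
opening: 0.0589
gripper_force: 40.0
```

Emit:
arm_command --increments "1 0 0 -5 0; 1 0 0 -30 0; 1 0 0 -70 0; 1 0 0 -110 0; 1 0 0 -125 0"

```text
t: 18.65
tool_pos: [0.4294, -0.0152, 0.1563]
orientation: [3.113, -0.423, 0.009]
force: [1.4, -0.7, -0.6]
opening: 0.0588
gripper_force: 40.0
```

```bash
python3 go.py 587.7 25.2 150 -15.5
```

```text
t 18.6 now [429.4 -15.2 156.3] yaw -15.5 open 58.8 F [ 1.4 -0.7 -0.6] tilt [ 0.0058 -0.0007]
inc 141.7 -81.2 7.2  turn 0.0004  rows>=3.3
```

Emit:
arm_command --increments "1 35 -20 3 0; 1 75 -43 5 0; 1 115 -66 6 0; 1 138 -79 7 0; 1 141 -81 7 0"

```text
t: 19.15
tool_pos: [0.5869, 0.0263, 0.1442]
orientation: [-3.113, 0.422, 0.0]
force: [0.3, 0.2, -1.0]
opening: 0.0588
gripper_force: 40.0
```

Emit:
arm_command --increments "1 0 0 0 0; 1 0 0 0 0; 1 0 0 0 0"

```text
t: 19.45
tool_pos: [0.5841, 0.0252, 0.1448]
orientation: [3.113, -0.424, -0.0]
force: [-0.2, 0.9, -0.9]
opening: 0.059
gripper_force: 40.0
```

```bash
python3 go.py 587.7 25.2 128 -15.5
```

```text
t 19.4 now [584.1  25.2 144.8] yaw -15.5 open 59.0 F [-0.2  0.9 -0.9] tilt [-0.0003  0.0001]
inc 3.5 -1.0 16.8  turn -0.0000  rows>=0.3
```

Emit:
arm_command --increments "1 3.5 -1 0 0; 1 3.5 -1 8 0; 1 3.5 -1 15 0; 1 3.5 -1 15 0; 1 3.5 -1 15 0"

```text
t: 19.95
tool_pos: [0.5881, 0.0255, 0.1289]
orientation: [3.113, -0.423, -0.002]
force: [0.4, -0.5, -0.4]
opening: 0.0587
gripper_force: 40.0
```

Emit:
arm_command --increments "1 0 0 3 0; 1 0 0 6 0; 1 0 0 9 0; 1 0 0 12 0; 1 0 0 12 0"

```text
t: 20.45
tool_pos: [0.5882, 0.0255, 0.1169]
orientation: [3.113, -0.423, -0.002]
force: [-1.0, -0.5, -0.6]
opening: 0.0592
gripper_force: 40.0
```

```bash
python3 go.py 587.7 25.2 81.8 -15.5
```

```text
t 20.4 now [588.2  25.5 116.9] yaw -15.5 open 59.2 F [-1.  -0.5 -0.6] tilt [-0.001   0.0002]
inc -0.4 0.4 35.1  turn 0.0003  rows>=0.7
```

Clean entry. Continuing down.

Emit:
arm_command --increments "1 0 0 6 0; 1 0 0 14 0; 1 0 0 22 0; 1 0 0 28 0; 1 0 0 31 0"

```text
t: 20.95
tool_pos: [0.5879, 0.0255, 0.0853]
orientation: [3.113, -0.423, -0.003]
force: [0.4, -0.0, -1.7]
opening: 0.0582
gripper_force: 40.0
```

Emit:
arm_command --increments "1 0 0 0 0; 1 0 0 1.5 0; 1 0 0 3 0; 1 0 0 4.5 0; 1 0 0 5 0"

```text
t: 21.45
tool_pos: [0.5887, 0.0255, 0.0818]
orientation: [3.113, -0.423, 0.0]
force: [-1.8, 0.1, 4.0]
opening: 0.0587
gripper_force: 40.0
```

```bash
python3 go.py 587.7 25.2 81.8 -15.5
```

```text
t 21.4 now [588.7  25.5  81.8] yaw -15.5 open 58.7 F [-1.8  0.1  4. ] tilt [ 0.0003 -0.    ]
inc -0.9 0.5 0.0  turn 0.0003  rows>=0.0
```

Emit:
arm_command --increments "0.3 0 0 0 0; 0.2 0 0 -0.5 0; 0.2 0 0 -0.5 0; 0.2 0 0 -10 0; 0.1 0 0 -45 0"

```text
t: 21.95
tool_pos: [0.5855, 0.0256, 0.1233]
orientation: [3.112, -0.423, -0.012]
force: [-0.6, -0.6, -0.2]
opening: 0.0786
gripper_force: 0.0
```

Emit:
arm_command --increments "0 0 0 -30 0; 0 -10 10 -40 0; 0 -40 40 -40 0; 0 -70 75 -40 0; 0 -95 100 -35 0"

```text
t: 22.45
tool_pos: [0.4694, -0.0466, 0.163]
orientation: [3.112, -0.423, 0.003]
force: [-0.4, -0.9, 0.9]
opening: 0.093
gripper_force: 0.0
```

```bash
python3 go.py 456.8 -109.8 45 -15.5; python3 -c "
from h import *
im=robot.read_camera('top');cv2.imwrite('pics/top3.png',im)
for s in spacers('top',im): print(*s)
im=robot.read_camera('side');cv2.imwrite('pics/side3.png',im)
for s in spacers('side',im): print(*s)"
```

```text
t 22.4 now [469.4 -46.6 163. ] yaw -15.5 open 93.0 F [-0.4 -0.9  0.9] tilt [0.002  0.0004]
inc 4.5 64.3 118.0  turn 0.0005  rows>=2.7
[604.4  20.8] 31.6 [360. 221.]
[663.  113.8] 30.1 [321. 197.]
[ 666.7 -135.9] 30.8 [425. 196.]
[ 456.7 -104.7] 34.7 [375. 228.]
```

Emit:
arm_command --increments "0 1 30 30 0; 0 3 60 60 0; 0 3 64 90 0; 0 3 64 110 0; 0 3 64 117 0"

```text
t: 23.05
tool_pos: [0.4552, -0.1077, 0.043]
orientation: [-3.112, 0.424, 0.004]
force: [-0.5, -0.0, 0.5]
opening: 0.0929
gripper_force: 0.0
```

Emit:
arm_command --increments "0 0 0 0 0; 0 0 0 0 0; 0 0 0 0 0"

```text
t: 23.35
tool_pos: [0.4576, -0.1082, 0.0463]
orientation: [3.113, -0.422, 0.004]
force: [-0.0, -0.4, 0.0]
opening: 0.0929
gripper_force: 0.0
```

```bash
python3 go.py 456.8 -109.8 26.5 -15.5
```

```text
t 23.4 now [ 457.6 -108.2   46.3] yaw -15.5 open 92.9 F [-0.  -0.4  0. ] tilt [0.0027 0.0001]
inc -0.4 1.8 19.8  turn 0.0008  rows>=0.4
```

Emit:
arm_command --increments "0 1 2 10 0; 0 1 2 18 0; 0.5 1 2 18 0; 0.5 1 2 18 0; 0.5 1 2 18 0"

```text
t: 23.85
tool_pos: [0.4564, -0.1101, 0.0265]
orientation: [-3.113, 0.423, 0.001]
force: [0.5, 0.5, -0.1]
opening: 0.0735
gripper_force: 0.0
```

```bash
python3 go.py 456.8 -109.8 26.5 -15.5
```

```text
t 23.9 now [ 456.4 -110.1   26.5] yaw -15.5 open 73.5 F [ 0.5  0.5 -0.1] tilt [-0.0006 -0.    ]
inc 0.3 -0.4 -0.0  turn 0.0003  rows>=0.0
```

Emit:
arm_command --increments "0.5 0 0 0 0; 1 0 0 0 0; 1 0 0 0 0; 1 0 0 0 0; 1 0 0 0 0"

```text
t: 24.35
tool_pos: [0.4566, -0.1102, 0.0267]
orientation: [-3.113, 0.423, -0.0]
force: [0.1, -0.5, 1.2]
opening: 0.0588
gripper_force: 40.0
```

Emit:
arm_command --increments "1 0 0 -5 0; 1 0 0 -30 0; 1 0 0 -70 0; 1 0 0 -110 0; 1 0 0 -125 0"

```text
t: 24.85
tool_pos: [0.4587, -0.1109, 0.1565]
orientation: [3.112, -0.423, 0.01]
force: [0.2, -0.2, -0.1]
opening: 0.0589
gripper_force: 40.0
```

```bash
python3 go.py 587.7 25.2 150 -15.5
```

```text
t 24.9 now [ 458.7 -110.9  156.5] yaw -15.5 open 58.9 F [ 0.2 -0.2 -0.1] tilt [0.0063 0.0005]
inc 88.0 -165.6 7.0  turn 0.0004  rows>=3.8
```

Emit:
arm_command --increments "1 20 -36 2 0; 1 43 -78 4 0; 1 66 -120 4 0; 1 86 -155 4 0; 1 91 -166 4 0"

```text
t: 25.35
tool_pos: [0.5905, 0.0284, 0.1478]
orientation: [-3.113, 0.419, -0.001]
force: [-0.5, -0.5, -1.7]
opening: 0.0591
gripper_force: 40.0
```

Emit:
arm_command --increments "1 0 0 0 0; 1 0 0 8 0; 1 0 0 13 0; 1 0 0 13 0; 1 0 0 13 0"

```text
t: 25.85
tool_pos: [0.5879, 0.0246, 0.1343]
orientation: [3.113, -0.425, -0.001]
force: [0.5, 0.3, -0.8]
opening: 0.0587
gripper_force: 40.0
```

```bash
python3 go.py 588 25.4 90.8 -15.5
```

```text
t 25.9 now [587.9  24.6 134.3] yaw -15.6 open 58.7 F [ 0.5  0.3 -0.8] tilt [-0.0007  0.0003]
inc -0.1 -0.8 43.5  turn -0.0010  rows>=0.9
```

Emit:
arm_command --increments "1 0 -0.8 3 0; 1 0 -0.8 6 0; 1 0 -0.8 10 0; 1 0 -0.8 14 0; 1 0 -0.8 18 0"

```text
t: 26.35
tool_pos: [0.5887, 0.0263, 0.1162]
orientation: [3.113, -0.423, -0.0]
force: [0.7, 0.1, -0.2]
opening: 0.0586
gripper_force: 40.0
```

```bash
python3 go.py 588 25.4 90.8 -15.5
```

```text
t 26.4 now [588.7  26.3 116.2] yaw -15.5 open 58.6 F [ 0.7  0.1 -0.2] tilt [-0.0002  0.0001]
inc -0.5 1.1 25.4  turn 0.0004  rows>=0.5
```

Emit:
arm_command --increments "1 0 0.5 6 0; 1 0 0.5 12 0; 1 0 0.5 18 0; 1 0 0.5 22 0; 1 0 0.5 22 0"

```text
t: 26.85
tool_pos: [0.5881, 0.0257, 0.0936]
orientation: [3.113, -0.423, -0.002]
force: [-0.1, -0.0, -1.3]
opening: 0.0587
gripper_force: 40.0
```

Emit:
arm_command --increments "1 0 0 1 0; 1 0 0 2 0; 1 0 0 3 0; 1 0 0 4 0; 1 0 0 4.5 0"

```text
t: 27.35
tool_pos: [0.5889, 0.026, 0.0907]
orientation: [-3.113, 0.423, -0.001]
force: [-4.3, 3.7, 6.4]
opening: 0.0588
gripper_force: 40.0
```

```bash
python3 go.py 588 25.4 90.8 -15.5
```

```text
t 27.4 now [588.9  26.   90.7] yaw -15.5 open 58.8 F [-4.3  3.7  6.4] tilt [ 0.0003 -0.0004]
inc -0.7 0.8 -0.1  turn 0.0004  rows>=0.0
```

Emit:
arm_command --increments "0.3 0 0 0 0; 0.2 0 0 -0.5 0; 0.2 0 0 -0.5 0; 0.2 0 0 -10 0; 0.1 0 0 -45 0"

```text
t: 27.85
tool_pos: [0.5857, 0.0257, 0.1317]
orientation: [3.112, -0.423, -0.012]
force: [0.1, -0.3, 0.4]
opening: 0.0785
gripper_force: 0.0
```

Emit:
arm_command --increments "0 0 0 -25 0; 0 15 15 -30 0; 0 45 50 -30 0; 0 75 85 -30 0; 0 105 120 -20 0"

```text
t: 28.35
tool_pos: [0.6598, -0.1196, 0.1581]
orientation: [3.113, -0.422, 0.007]
force: [1.1, 0.6, 0.8]
opening: 0.0933
gripper_force: 0.0
```

```bash
python3 go.py 666.5 -135.8 45 -15.5; python3 -c "
from h import *
im=robot.read_camera('top');cv2.imwrite('pics/top4.png',im)
for s in spacers('top',im): print(*s)
im=robot.read_camera('side');cv2.imwrite('pics/side4.png',im)
for s in spacers('side',im): print(*s)"
```

```text
t 28.4 now [ 659.8 -119.6  158.1] yaw -15.4 open 93.3 F [1.1 0.6 0.8] tilt [ 0.0046 -0.    ]
inc 10.2 13.8 113.2  turn 0.0010  rows>=2.3
[ 38.3 107.6] 35.2 [321. 475.]
[604.7  20.7] 31.9 [360. 221.]
[662.9 113.8] 30.1 [321. 197.]
[661.3 127.1] 30.2 [270. 260.]
```

Emit:
arm_command --increments "0 8 14 30 0; 0 9 14 60 0; 0 9 14 90 0; 0 9 14 110 0; 0 9 14 112 0"

```text
t: 28.95
tool_pos: [0.6602, -0.1327, 0.0397]
orientation: [-3.112, 0.423, 0.009]
force: [-0.4, 0.3, -0.6]
opening: 0.0928
gripper_force: 0.0
```

Emit:
arm_command --increments "0 0 0 0 0; 0 0 0 0 0; 0 0 0 0 0"

```text
t: 29.25
tool_pos: [0.6642, -0.134, 0.0455]
orientation: [3.113, -0.423, 0.005]
force: [-0.4, -0.9, 0.6]
opening: 0.0929
gripper_force: 0.0
```

```bash
python3 go.py 666.5 -135.8 26.5 -15.5
```

```text
t 29.2 now [ 664.2 -134.    45.5] yaw -15.5 open 92.9 F [-0.4 -0.9  0.6] tilt [ 0.0034 -0.    ]
inc 2.6 1.1 19.0  turn 0.0005  rows>=0.4
```

Emit:
arm_command --increments "0 4 1.5 8 0; 0 4 1.5 15 0; 0.5 4 1.5 17 0; 0.5 4 1.5 17 0; 0.5 4 1.5 17 0"

```text
t: 29.75
tool_pos: [0.6659, -0.1362, 0.0256]
orientation: [-3.113, 0.423, 0.001]
force: [0.5, 0.5, 0.0]
opening: 0.0734
gripper_force: 0.0
```

```bash
python3 go.py 666.5 -135.8 26.5 -15.5
```

```text
t 29.8 now [ 665.9 -136.2   25.6] yaw -15.5 open 73.4 F [0.5 0.5 0. ] tilt [-0.0009 -0.    ]
inc 0.5 -0.6 -0.9  turn 0.0003  rows>=0.0
```

Emit:
arm_command --increments "0.5 0.5 -0.5 -0.8 0; 1 0.5 -0.5 -0.8 0; 1 0.5 -0.5 -0.8 0; 1 0.5 -0.5 -0.8 0; 1 0.5 -0.5 -0.8 0"

```text
t: 30.25
tool_pos: [0.6668, -0.136, 0.0269]
orientation: [-3.113, 0.423, 0.0]
force: [0.2, 0.7, 0.2]
opening: 0.0591
gripper_force: 40.0
```

Emit:
arm_command --increments "1 0 0 -5 0; 1 0 0 -30 0; 1 0 0 -70 0; 1 0 0 -110 0; 1 0 0 -125 0"

```text
t: 30.75
tool_pos: [0.6693, -0.1367, 0.1581]
orientation: [3.112, -0.423, 0.012]
force: [0.2, -0.5, 0.7]
opening: 0.0587
gripper_force: 40.0
```

```bash
python3 go.py 588 25.6 152 -15.5
```

```text
t 30.8 now [ 669.3 -136.7  158.1] yaw -15.5 open 58.7 F [ 0.2 -0.5  0.7] tilt [0.0077 0.0001]
inc -121.7 -134.7 5.1  turn 0.0003  rows>=3.6
```

Emit:
arm_command --increments "1 -26 -29 2 0; 1 -56 -63 3 0; 1 -88 -98 3 0; 1 -115 -129 3 0; 1 -119 -135.5 3 0"

```text
t: 31.25
tool_pos: [0.586, 0.0301, 0.1481]
orientation: [-3.113, 0.418, 0.004]
force: [0.7, -1.0, -0.3]
opening: 0.0587
gripper_force: 40.0
```

Emit:
arm_command --increments "1 0 0 0 0; 1 0 0 3 0; 1 0 0 5 0; 1 0 0 5 0; 1 0 0 5 0"

```text
t: 31.75
tool_pos: [0.5885, 0.0254, 0.1435]
orientation: [3.113, -0.425, -0.001]
force: [-0.2, -0.7, -0.1]
opening: 0.059
gripper_force: 40.0
```

```bash
python3 go.py 588 25.6 99.8 -15.5
```

```text
t 31.8 now [588.5  25.4 143.5] yaw -15.6 open 59.0 F [-0.2 -0.7 -0.1] tilt [-0.0006  0.0002]
inc -0.5 -0.0 43.7  turn -0.0010  rows>=0.9
```

Emit:
arm_command --increments "1 0 -0.5 5 0; 1 0 -0.5 11 0; 1 0 -0.5 17 0; 1 0 -0.5 22 0; 1 0 -0.5 25 0"

```text
t: 32.25
tool_pos: [0.588, 0.0269, 0.1179]
orientation: [3.113, -0.423, -0.002]
force: [0.7, 0.4, -0.4]
opening: 0.0589
gripper_force: 40.0
```

Emit:
arm_command --increments "1 0 0 4 0; 1 0 0 8 0; 1 0 0 12 0; 1 0 0 15 0; 1 0 0 15 0"

```text
t: 32.75
tool_pos: [0.5881, 0.0269, 0.1033]
orientation: [3.113, -0.423, -0.001]
force: [-0.3, -0.1, -1.5]
opening: 0.0589
gripper_force: 40.0
```

```bash
python3 go.py 588 25.6 99.8 -15.5
```

```text
t 32.8 now [588.1  26.9 103.3] yaw -15.5 open 58.9 F [-0.3 -0.1 -1.5] tilt [-0.0009  0.0002]
inc 0.3 1.3 3.5  turn 0.0003  rows>=0.1
```

Emit:
arm_command --increments "1 0 1 1 0; 1 0 1 2 0; 1 0 1 3 0; 1 0 1 4.5 0; 1 0 1 5 0"

```text
t: 33.25
tool_pos: [0.5885, 0.0259, 0.0998]
orientation: [3.113, -0.423, 0.001]
force: [-3.7, 1.0, 8.2]
opening: 0.0591
gripper_force: 40.0
```

```bash
python3 go.py 588 25.6 99.8 -15.5
```

```text
t 33.2 now [588.5  25.9  99.8] yaw -15.5 open 59.1 F [-3.7  1.   8.2] tilt [ 0.0006 -0.0001]
inc -0.4 0.4 0.0  turn 0.0003  rows>=0.0
```

Emit:
arm_command --increments "0.3 0 0 0 0; 0.2 0 0 -0.5 0; 0.2 0 0 -0.5 0; 0.2 0 0 -10 0; 0.1 0 0 -45 0"

```text
t: 33.75
tool_pos: [0.5851, 0.026, 0.1404]
orientation: [3.112, -0.423, -0.013]
force: [0.8, 0.8, 0.1]
opening: 0.0782
gripper_force: 0.0
```

Emit:
arm_command --increments "0 0 0 -20 -0.1; 0 10 -20 -20 -0.25; 0 25 -50 -20 -0.4; 0 40 -80 -20 -0.55; 0 48 -100 -20 -0.7"

```text
t: 34.25
tool_pos: [0.6625, 0.111, 0.1648]
orientation: [-3.067, -0.68, -0.002]
force: [0.4, -0.1, 0.1]
opening: 0.0931
gripper_force: 0.0
```

```bash
python3 go.py 662.9 113.8 70 49; python3 -c "
from h import *
im=robot.read_camera('top');cv2.imwrite('pics/top5.png',im)
for s in spacers('top',im): print(*s)
im=robot.read_camera('side');cv2.imwrite('pics/side5.png',im)
for s in spacers('side',im): print(*s)"
```

```text
t 34.2 now [662.5 111.  164.8] yaw 25.0 open 93.1 F [ 0.4 -0.1  0.1] tilt [0.0013 0.0002]
inc 1.4 -2.4 94.8  turn -0.4188  rows>=2.8
[ 499.1 -305.7] 30.3 [500. 267.]
[661.3 113.5] 30.3 [321. 197.]
[661.1 129. ] 30.2 [269. 260.]
```

Run:
```python
from h import *
print(proj('side',[.6629,.1138,.009]),proj('side',[.6629,.1138,.0]))
a=cv2.imread('pics/side5.png')[225:285,235:305];b=cv2.imread('pics/top5.png')[165:230,285:365]
cv2.imwrite('pics/x5.png',np.hstack([cv2.resize(a,(400,343),interpolation=3),cv2.resize(b,(400,343),interpolation=3)]))
```

```text
[271.35095291 256.77585434] [271.60811008 259.66014517]
```

View pics/x5.png

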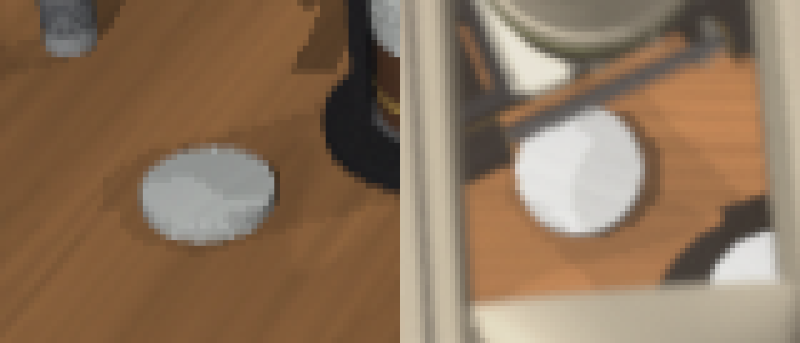

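The spacer is unmoved at (663,114). The side view centre (271,259) agrees with the projection. Descending with the gripper turned away from the jig.

Emit:
arm_command --increments "0 0 0 0 -0.14; 0 1 -2 0 -0.28; 0 1 -2 20 -0.42; 0 1 -2 60 -0.42; 0 1 -2 95 -0.42"

```text
t: 34.85
tool_pos: [0.6614, 0.1109, 0.0689]
orientation: [2.864, 1.29, 0.002]
force: [-0.1, -0.1, -0.4]
opening: 0.0933
gripper_force: 0.0
```

Emit:
arm_command --increments "0 0 0 8 0; 0 0 0 15 0; 0 0 0 20 0; 0 0 0 20 0; 0 0 0 20 0"

```text
t: 35.35
tool_pos: [0.6624, 0.1118, 0.0508]
orientation: [2.862, 1.294, 0.004]
force: [0.5, -0.1, -0.1]
opening: 0.093
gripper_force: 0.0
```

```bash
python3 go.py 662.9 113.8 26.5 49
```

```text
t 35.4 now [662.4 111.8  50.8] yaw 48.7 open 93.0 F [ 0.5 -0.1 -0.1] tilt [0.0019 0.0018]
inc 1.8 -1.0 24.3  turn -0.0058  rows>=0.5
```

Emit:
arm_command --increments "0 2.5 -1 8 0; 0 2.5 -1 16 0; 0.5 2.5 -1 22 0; 0.5 2.5 -1 23 0; 0.5 2.5 -1 23 0"

```text
t: 35.85
tool_pos: [0.6619, 0.1142, 0.0254]
orientation: [-2.862, -1.295, 0.001]
force: [0.6, -0.3, 0.7]
opening: 0.0736
gripper_force: 0.0
```

```bash
python3 go.py 662.9 113.8 26.5 49
```

```text
t 35.9 now [661.9 114.2  25.4] yaw 48.7 open 73.6 F [ 0.6 -0.3  0.7] tilt [-0.0005 -0.0004]
inc 0.3 1.0 -1.1  turn -0.0054  rows>=0.0
```

Emit:
arm_command --increments "0.5 0.3 1 -1 0; 1 0.3 1 -1 0; 1 0.3 1 -1 0; 1 0.3 1 -1 0; 1 0.3 1 -1 0"

```text
t: 36.35
tool_pos: [0.663, 0.1138, 0.0268]
orientation: [-2.862, -1.295, 0.0]
force: [-0.3, 0.7, -0.5]
opening: 0.0587
gripper_force: 40.0
```

Emit:
arm_command --increments "1 0 0 -5 0; 1 0 0 -30 0; 1 0 0 -70 0; 1 0 0 -110 0.1; 1 0 0 -125 0.25"

```text
t: 36.85
tool_pos: [0.6656, 0.1141, 0.1582]
orientation: [3.002, 0.921, 0.012]
force: [1.1, 1.0, -0.1]
opening: 0.0587
gripper_force: 40.0
```

```bash
python3 go.py 588 25.6 155 -15.5
```

```text
t 36.9 now [665.6 114.1 158.2] yaw 34.1 open 58.7 F [ 1.1  1.  -0.1] tilt [0.0067 0.0036]
inc -113.9 29.7 2.5  turn 0.8662  rows>=5.8
```

Emit:
arm_command --increments "1 -20 5 0 0.14; 1 -45 12 0 0.28; 1 -70 19 0 0.42; 1 -95 26 0 0.56; 1 -112 31 0 0.7"

```text
t: 37.35
tool_pos: [0.5872, 0.0239, 0.1523]
orientation: [3.137, -0.167, 0.0]
force: [0.3, 0.1, -0.3]
opening: 0.0589
gripper_force: 40.0
```

Emit:
arm_command --increments "1 0 0 0 0.14; 1 0 0 0 0.166; 1 0 0 0 0.166; 1 0 0 0 0.166"

```text
t: 37.75
tool_pos: [0.5884, 0.0253, 0.1521]
orientation: [-3.114, 0.411, -0.0]
force: [-0.6, -0.2, -0.5]
opening: 0.0592
gripper_force: 40.0
```

```bash
python3 go.py 588 25.6 145 -15.5
```

```text
t 37.8 now [588.4  25.3 152.1] yaw -15.0 open 59.2 F [-0.6 -0.2 -0.5] tilt [ 0.0002 -0.0002]
inc -0.4 -0.2 7.1  turn 0.0079  rows>=0.1
```

Emit:
arm_command --increments "1 0 0 6 0; 1 0 0 13 0; 1 0 0 20 0; 1 0 0 26 0; 1 0 0 29 0"

```text
t: 38.25
tool_pos: [0.5875, 0.0251, 0.1215]
orientation: [3.114, -0.416, -0.003]
force: [-0.2, 0.3, -2.1]
opening: 0.0587
gripper_force: 40.0
```

Emit:
arm_command --increments "1 0 0 3 0; 1 0 0 6 0; 1 0 0 9 0; 1 0 0 11 0; 1 0 0 11 0"

```text
t: 38.75
tool_pos: [0.5889, 0.0253, 0.1131]
orientation: [-3.113, 0.416, -0.003]
force: [-1.3, 2.3, 6.6]
opening: 0.059
gripper_force: 40.0
```

```bash
python3 go.py 588 25.6 108.8 -15.5
```

```text
t 38.8 now [588.9  25.3 113.1] yaw -15.2 open 59.0 F [-1.3  2.3  6.6] tilt [ 0.0017 -0.0008]
inc -0.9 -0.0 4.3  turn 0.0046  rows>=0.1
```

Run:
```python
from h import *
im=robot.read_camera('side')
a=im[150:270,285:375];b=cv2.imread('pics/side5.png')[180:270,290:357]
cv2.imwrite('pics/x6.png',np.hstack([cv2.resize(a,(400,533),interpolation=3),cv2.resize(b,(397,533),interpolation=3)]))
```

```text
(no output)
```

View pics/x6.png

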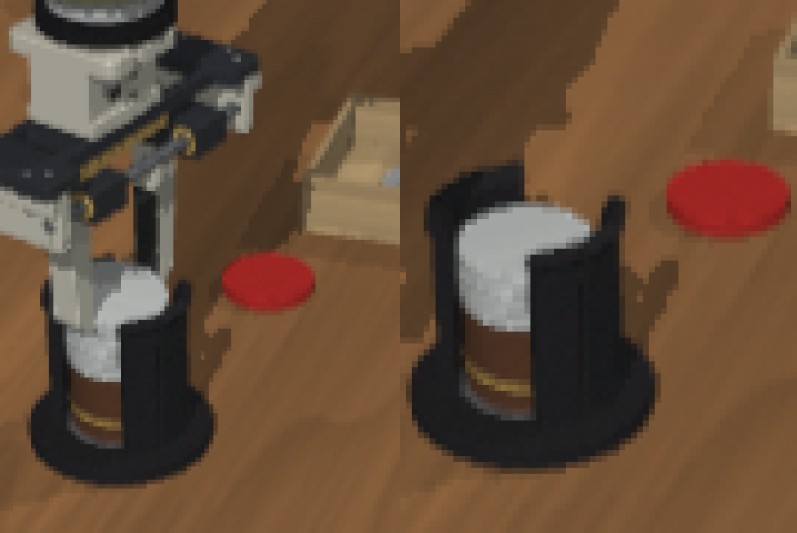

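The right crop shows the released stack flat and level in the pocket. On the left, the fourth spacer is rubbing as it enters, so I'll ease it 1 mm to −x and lower gently.

Emit:
arm_command --increments "1 0 0 -2 0; 1 -1 0 -2 0; 1 -1 0.5 0 0; 1 -1 0.5 1.5 0; 1 -1 0.5 2 0"

```text
t: 39.3
tool_pos: [0.587, 0.0249, 0.1099]
orientation: [-3.114, 0.417, 0.0]
force: [-2.3, 1.2, 5.4]
opening: 0.0589
gripper_force: 40.0
```

```bash
python3 go.py 588 25.6 108.8 -15.5
```

```text
t 39.3 now [587.   24.9 109.9] yaw -15.3 open 58.9 F [-2.3  1.2  5.4] tilt [-0.0002 -0.0002]
inc 0.8 -1.0 1.1  turn 0.0043  rows>=0.0
```

Emit:
arm_command --increments "1 0 0 0.5 0; 1 0.5 -0.5 1 0; 1 0 -0.5 1.5 0; 1 0 -0.5 1.5 0; 1 0 -0.5 1.5 0"

```text
t: 39.8
tool_pos: [0.5872, 0.0251, 0.1091]
orientation: [3.113, -0.417, 0.0]
force: [-3.1, 0.4, 7.0]
opening: 0.059
gripper_force: 40.0
```

```bash
python3 go.py 588 25.6 108.8 -15.5
```

```text
t 39.8 now [587.2  25.1 109.1] yaw -15.2 open 59.0 F [-3.1  0.4  7. ] tilt [0.0001 0.0003]
inc 0.7 -0.7 0.3  turn 0.0044  rows>=0.0
```

Emit:
arm_command --increments "0.3 0 0 0 0; 0.2 0 0 -0.5 0; 0.2 0 0 -0.5 0; 0.2 0 0 -10 0; 0.2 0 0 -45 0"

```text
t: 40.3
tool_pos: [0.5841, 0.0253, 0.1498]
orientation: [3.113, -0.417, -0.013]
force: [0.3, 0.8, -0.3]
opening: 0.0744
gripper_force: 0.0
```

Emit:
arm_command --increments "0.55 0 10 -25 0; 0.55 0 50 -25 0; 0.55 0 90 -25 0; 0.55 0 135 -25 0; 0.55 0 180 -25 0"

```text
t: 40.8
tool_pos: [0.5394, -0.1498, 0.1794]
orientation: [3.114, -0.416, 0.002]
force: [1.2, -1.4, -1.2]
opening: 0.0431
gripper_force: 0.0
```

```bash
python3 go.py 498.5 -303.8 100 -15.5
python3 - <<'E'
from h import *
im=robot.read_camera('top');cv2.imwrite('pics/top6.png',im);h=cv2.cvtColor(im,cv2.COLOR_BGR2HSV)
m=cv2.inRange(h,(0,0,60),(180,60,200));m[:225]=0;m[300:]=0;m[:,:470]=0;m[:,545:]=0
for c in blobs(m,100,2000): print("disc",cen(c),cv2.contourArea(c),ray("top",*cen(c),.013)[:2]*1e3,cv2.minEnclosingCircle(c))
m=mask(im,'white');m[:,:335]=0;m[:,390:]=0;m[:200]=0;m[255:]=0
for c in blobs(m,50,2000): print("top spacer",cen(c),cv2.contourArea(c),ray("top",*cen(c),.091)[:2]*1e3)
a=im[195:260,320:400]
s=robot.read_camera('side');b=s[180:270,290:357]
cv2.imwrite('pics/x7.png',np.hstack([cv2.resize(a,(400,325),interpolation=3),cv2.resize(b,(242,325),interpolation=3)]))
E
```

```text
t 40.8 now [ 539.4 -149.8  179.4] yaw -15.2 open 43.1 F [ 1.2 -1.4 -1.2] tilt [0.0011 0.0002]
inc 0.8 159.3 79.4  turn 0.0051  rows>=3.6
top spacer (359.86241920590953, 221.15481686672823) 541.5 [587.23942555  25.15039714]
```

View pics/x7.png

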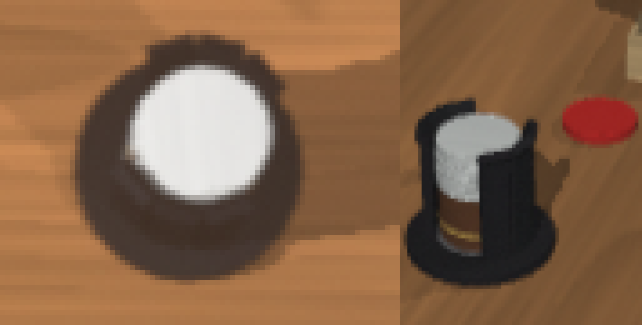

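All four spacers sit flat in the jig, centred at (587.2, 25.2). Next is the steel disc, gripped by its boss.

Emit:
arm_command --increments "0.5 0 40 0 0; 0.5 1 85 10 0; 0.5 1 130 25 0; 0.5 1 157 50 0; 0.5 1 160 80 0"

```text
t: 41.4
tool_pos: [0.499, -0.3066, 0.0997]
orientation: [3.111, -0.421, 0.005]
force: [0.3, 1.0, 0.2]
opening: 0.0463
gripper_force: 0.0
```

Emit:
arm_command --increments "0.5 0 0 0 0; 0.5 0 0 0 0; 0.5 0 0 0 0"

```text
t: 41.7
tool_pos: [0.5001, -0.3028, 0.1006]
orientation: [3.113, -0.415, 0.004]
force: [0.1, -0.4, 0.3]
opening: 0.0465
gripper_force: 0.0
```

```bash
python3 go.py 498.5 -303.8 39.5 -15.5
```

```text
t 41.7 now [ 500.1 -302.8  100.6] yaw -15.2 open 46.5 F [ 0.1 -0.4  0.3] tilt [0.0025 0.0008]
inc -1.5 1.4 61.1  turn 0.0055  rows>=1.2
```

Emit:
arm_command --increments "0.5 -1 1 15 0; 0.5 -1 1 30 0; 0.5 -1 1 45 0; 0.5 -1 1 54 0; 0.5 -1 1 56 0"

```text
t: 42.2
tool_pos: [0.4961, -0.3027, 0.0399]
orientation: [-3.112, 0.417, 0.005]
force: [-0.1, -0.1, -0.3]
opening: 0.0467
gripper_force: 0.0
```

Emit:
arm_command --increments "0.5 0 0 0 0; 0.5 0 0 2 0; 0.5 0 0 2 0"

```text
t: 42.5
tool_pos: [0.4978, -0.304, 0.0409]
orientation: [3.113, -0.417, 0.001]
force: [1.0, -0.7, 0.6]
opening: 0.0464
gripper_force: 0.0
```

```bash
python3 go.py 498.5 -303.8 39.5 -15.5
```

```text
t 42.5 now [ 497.8 -304.    40.9] yaw -15.3 open 46.4 F [ 1.  -0.7  0.6] tilt [0.0009 0.0004]
inc 0.6 -0.4 1.4  turn 0.0043  rows>=0.0
```

Emit:
arm_command --increments "1 0.6 0 0 0; 1 0.6 0 0 0; 1 0.6 0 0 0; 1 0.6 0 0 0; 1 0.6 0 0 0"

```text
t: 43.0
tool_pos: [0.4981, -0.304, 0.0406]
orientation: [3.114, -0.417, 0.0]
force: [-0.3, 0.9, 1.0]
opening: 0.019
gripper_force: 40.0
```

Emit:
arm_command --increments "1 0 0 0 0; 1 0 0 0 0; 1 0 0 -3 0; 1 0 0 -10 0; 1 0 0 -25 0"

```text
t: 43.5
tool_pos: [0.497, -0.3031, 0.0648]
orientation: [-3.112, 0.417, 0.004]
force: [0.3, 0.5, -1.0]
opening: 0.0189
gripper_force: 40.0
```

```bash
python3 go.py 498.5 -303.8 39.5 -15.5
```

```text
t 43.5 now [ 497.  -303.1   64.8] yaw -15.3 open 18.9 F [ 0.3  0.5 -1. ] tilt [-0.0027 -0.0011]
inc 1.7 0.3 25.3  turn 0.0043  rows>=0.5
```

Emit:
arm_command --increments "1 0 0 -35 0; 1 0 0 -75 0; 1 0 0 -110 0; 1 0 -30 -115 0; 1 0 -70 -115 0"

```text
t: 44.0
tool_pos: [0.5178, -0.238, 0.1849]
orientation: [3.11, -0.421, 0.009]
force: [1.0, 0.5, -2.0]
opening: 0.0189
gripper_force: 40.0
```

```bash
python3 go.py 587.4 25.2 170 -15.5
```

```text
t 44.0 now [ 517.8 -238.   184.9] yaw -15.4 open 18.9 F [ 1.   0.5 -2. ] tilt [0.0062 0.002 ]
inc -3.0 -272.2 14.3  turn 0.0013  rows>=5.5
```

Emit:
arm_command --increments "1 0 -42 2 0; 1 -1 -86 4 0; 1 -1 -130 6 0; 1 -2 -174 8 0; 1 -2 -216 10 0"

```text
t: 44.5
tool_pos: [0.5718, -0.0255, 0.172]
orientation: [-3.114, 0.417, -0.003]
force: [1.8, -0.6, -1.3]
opening: 0.0188
gripper_force: 40.0
```

Emit:
arm_command --increments "1 0 -35 2 0; 1 0 -54 4 0; 1 0 -56 4 0; 1 0 -56 4 0; 1 0 -56 4 0"

```text
t: 45.0
tool_pos: [0.5861, 0.0256, 0.1671]
orientation: [3.113, -0.418, 0.001]
force: [0.5, -0.0, -1.3]
opening: 0.0189
gripper_force: 40.0
```

```bash
python3 go.py 587.4 25.2 146 -15.5
python3 - <<'E'
from h import *
im=robot.read_camera('side');cv2.imwrite('pics/side7.png',im)
im=robot.read_camera('top');cv2.imwrite('pics/top7.png',im)
E
```

```text
t 45.0 now [586.1  25.6 167.1] yaw -15.3 open 18.9 F [ 0.5 -0.  -1.3] tilt [0.0006 0.0003]
inc 1.3 0.0 21.1  turn 0.0037  rows>=0.4
```

Emit:
arm_command --increments "1 1.5 0 5 0; 1 1.5 0 12 0; 1 1.5 0 20 0; 1 1.5 0 26 0; 1 1.5 0 28 0"

```text
t: 45.6
tool_pos: [0.5867, 0.0262, 0.1368]
orientation: [3.114, -0.417, -0.004]
force: [-0.2, -0.6, -2.0]
opening: 0.0189
gripper_force: 40.0
```

Emit:
arm_command --increments "1 0 0 0 0; 1 0 0 2 0; 1 0 0 4 0; 1 0 0 6 0; 1 0 0 8 0"

```text
t: 46.1
tool_pos: [0.5876, 0.0262, 0.1304]
orientation: [-3.114, 0.417, -0.0]
force: [-0.7, -0.4, -0.9]
opening: 0.0189
gripper_force: 40.0
```

```bash
python3 go.py 587.4 25.2 126.6 -15.5
```

```text
t 46.1 now [587.6  26.2 130.4] yaw -15.3 open 18.9 F [-0.7 -0.4 -0.9] tilt [ 0.0003 -0.0001]
inc 0.1 1.1 3.8  turn 0.0044  rows>=0.1
```

Emit:
arm_command --increments "1 0 0.7 1 0; 1 0 0.7 2 0; 1 0 0.7 3 0; 1 0 0.7 4 0; 1 0 0.7 4.5 0"

```text
t: 46.6
tool_pos: [0.5875, 0.0255, 0.1266]
orientation: [3.114, -0.417, 0.001]
force: [-4.4, 0.3, 6.0]
opening: 0.0189
gripper_force: 40.0
```

```bash
python3 go.py 587.4 25.2 126.6 -15.5
```

```text
t 46.6 now [587.5  25.5 126.6] yaw -15.3 open 18.9 F [-4.4  0.3  6. ] tilt [ 0.0004 -0.0001]
inc -0.0 0.3 -0.0  turn 0.0043  rows>=0.0
```

Emit:
arm_command --increments "0.7 0 0 -0.5 0; 0.6 0 0 -0.5 0; 0.6 0 0 -0.5 0; 0.6 0 0 -10 0; 0.5 0 0 -45 0"

```text
t: 47.1
tool_pos: [0.5845, 0.0256, 0.1674]
orientation: [3.113, -0.417, -0.013]
force: [-0.2, -0.1, -0.0]
opening: 0.0415
gripper_force: 0.0
```

Emit:
arm_command --increments "0.5 0 0 -15 -0.1; 0.4 -10 -30 -15 -0.25; 0.3 -30 -80 -15 -0.4; 0.3 -60 -130 -15 -0.55; 0.3 -90 -180 -15 -0.7"

```text
t: 47.6
tool_pos: [0.5532, 0.2047, 0.1869]
orientation: [-3.066, -0.684, -0.002]
force: [0.5, 0.0, 0.7]
opening: 0.0648
gripper_force: 0.0
```

```bash
python3 go.py 513.2 303.6 160 81.6
python3 - <<'E'
from h import *
im=robot.read_camera('top');cv2.imwrite('pics/top8.png',im)
im=robot.read_camera('side');cv2.imwrite('pics/side8.png',im)
E
```

```text
t 47.6 now [553.2 204.7 186.9] yaw 25.2 open 64.8 F [0.5 0.  0.7] tilt [0.0012 0.0001]
inc 5.8 -106.5 26.9  turn -0.9852  rows>=6.6
```

Emit:
arm_command --increments "0.3 2 -35 0 -0.14; 0.3 4 -70 0 -0.28; 0.3 6 -100 0 -0.42; 0.3 6 -106 0 -0.56; 0.3 6 -106 10 -0.7"

```text
t: 48.2
tool_pos: [0.5148, 0.3034, 0.1782]
orientation: [2.644, 1.696, 0.005]
force: [1.6, -0.4, -0.1]
opening: 0.0653
gripper_force: 0.0
```

Emit:
arm_command --increments "0.3 0 0 5 -0.14; 0.3 0 0 10 -0.285; 0.3 0 0 15 -0.285; 0.3 0 0 15 -0.285; 0.3 0 0 15 -0.285"

```text
t: 48.7
tool_pos: [0.5145, 0.3016, 0.1612]
orientation: [2.388, 2.041, 0.0]
force: [0.0, 1.2, -1.2]
opening: 0.0651
gripper_force: 0.0
```

```bash
python3 go.py 513.2 303.6 69.5 81.6
```

```text
t 48.7 now [514.5 301.6 161.2] yaw 81.1 open 65.1 F [ 0.   1.2 -1.2] tilt [0.     0.0001]
inc 1.7 -1.6 91.7  turn -0.0095  rows>=1.8
```

Emit:
arm_command --increments "0.3 2 -1 30 -0.01; 0.3 2 -1 60 -0.01; 0.3 2 -1 82 -0.01; 0.3 2 -1 89 -0.01; 0.3 2 -1 90 -0.01"

```text
t: 49.2
tool_pos: [0.5131, 0.3037, 0.0703]
orientation: [-2.375, -2.056, 0.002]
force: [-0.8, -0.2, -0.7]
opening: 0.065
gripper_force: 0.0
```

Emit:
arm_command --increments "1 0 0 0 0; 1 0 0 0 0; 1 0 0 0 0; 1 0 0 0 0; 1 0 0 0 0"

```text
t: 49.7
tool_pos: [0.5138, 0.3041, 0.0714]
orientation: [2.373, 2.058, 0.001]
force: [-0.2, 0.7, -1.0]
opening: 0.0299
gripper_force: 0.0
```

```bash
python3 go.py 513.2 303.6 69.5 81.6
```

```text
t 49.7 now [513.8 304.1  71.4] yaw 81.9 open 29.9 F [-0.2  0.7 -1. ] tilt [0.0004 0.0006]
inc -0.6 -0.5 1.9  turn 0.0045  rows>=0.0
```

Emit:
arm_command --increments "1 -0.6 -0.5 1.7 0; 1 -0.6 -0.5 1.7 0; 1 -0.6 -0.5 1.7 0; 1 -0.6 -0.5 1.7 0; 1 -0.6 -0.5 1.7 0"

```text
t: 50.2
tool_pos: [0.5127, 0.3034, 0.0689]
orientation: [-2.373, -2.058, 0.001]
force: [-1.1, 0.3, -2.3]
opening: 0.0117
gripper_force: 40.0
```

Emit:
arm_command --increments "1 0 0 -3 0; 1 0 0 -20 0; 1 0 0 -50 0; 1 0 0 -90 0; 1 0 0 -130 0"

```text
t: 50.7
tool_pos: [0.5123, 0.3032, 0.2]
orientation: [-2.373, -2.058, 0.003]
force: [0.4, 0.1, -3.5]
opening: 0.0115
gripper_force: 40.0
```

```bash
python3 go.py 502 -100 230 91.4
```

```text
t 50.7 now [512.3 303.2 200. ] yaw 81.9 open 11.5 F [ 0.4  0.1 -3.5] tilt [-0.0009 -0.0014]
inc -400.6 46.8 -29.7  turn -0.1664  rows>=8.1
```

Emit:
arm_command --increments "1 -25 3 -20 0; 1 -60 7 -35 -0.03; 1 -103 12 -38 -0.06; 1 -146 17 -38 -0.09; 1 -190 22 -38 -0.12"

```text
t: 51.2
tool_pos: [0.5076, 0.111, 0.2377]
orientation: [2.243, 2.199, 0.001]
force: [1.0, -0.3, -2.3]
opening: 0.0115
gripper_force: 40.0
```

```bash
python3 go.py 502 -307.5 200 91.4
```

```text
t 51.2 now [507.6 111.  237.7] yaw 88.9 open 11.5 F [ 1.  -0.3 -2.3] tilt [0.0001 0.0008]
inc -418.5 2.8 37.7  turn -0.0445  rows>=8.4
```

Emit:
arm_command --increments "1 -45 0 0 -0.01; 1 -90 1 0 -0.02; 1 -135 1 0 -0.03; 1 -180 1 5 -0.04; 1 -225 1 10 -0.044"

```text
t: 51.7
tool_pos: [0.5037, -0.1144, 0.2276]
orientation: [2.196, 2.246, 0.001]
force: [0.7, 0.7, -2.4]
opening: 0.0111
gripper_force: 40.0
```

Emit:
arm_command --increments "1 -45 0 0 0; 1 -90 1 0 0; 1 -130 1 5 0; 1 -165 1 10 0; 1 -185 1 15 0"

```text
t: 52.2
tool_pos: [0.5084, -0.3004, 0.212]
orientation: [2.199, 2.243, -0.001]
force: [-0.2, 1.0, -2.8]
opening: 0.0121
gripper_force: 40.0
```

```bash
python3 go.py 502 -308 140 91.4
```

```text
t 52.2 now [ 508.4 -300.4  212. ] yaw 91.1 open 12.1 F [-0.2  1.  -2.8] tilt [-0.0006 -0.0001]
inc -7.4 -6.6 72.0  turn -0.0045  rows>=1.5
```

Emit:
arm_command --increments "1 -4 -4 20 -0.004; 1 -7 -6.5 45 -0.004; 1 -7 -6.5 65 -0.004; 1 -7 -6.5 72 -0.004; 1 -7 -6.5 72 -0.004"

```text
t: 52.7
tool_pos: [0.5019, -0.3041, 0.139]
orientation: [-2.19, -2.248, 0.0]
force: [0.3, -0.2, -3.2]
opening: 0.0116
gripper_force: 40.0
```

Emit:
arm_command --increments "1 0 0 0 0; 1 0 0 0 0; 1 0 0 0 0"

```text
t: 53.0
tool_pos: [0.5034, -0.3051, 0.1417]
orientation: [2.191, 2.249, 0.001]
force: [0.4, -0.1, -2.3]
opening: 0.0117
gripper_force: 40.0
```

```bash
python3 go.py 501.9 -308 100.5 91.4
```

```text
t 53.0 now [ 503.4 -305.1  141.7] yaw 91.5 open 11.7 F [ 0.4 -0.1 -2.3] tilt [-0.0014  0.0018]
inc -2.8 -1.7 41.2  turn 0.0017  rows>=0.8
```

Emit:
arm_command --increments "1 -2.8 -1.7 10 0; 1 -2.8 -1.7 20 0; 1 -2.8 -1.7 28 0; 1 -2.8 -1.7 31 0; 1 -2.8 -1.7 31 0"

```text
t: 53.5
tool_pos: [0.5004, -0.3071, 0.1079]
orientation: [-2.191, -2.249, 0.0]
force: [0.0, 0.1, -2.8]
opening: 0.012
gripper_force: 40.0
```

```bash
python3 go.py 501.9 -308 100.5 91.4
```

```text
t 53.5 now [ 500.4 -307.1  107.9] yaw 91.5 open 12.0 F [ 0.   0.1 -2.8] tilt [ 0.0013 -0.0017]
inc -1.0 1.5 7.4  turn 0.0016  rows>=0.2
```

Emit:
arm_command --increments "1 -1 1 0 0; 1 -1 1 2 0; 1 -1 1 4 0; 1 -1 1 6 0; 1 -1 1 6.5 0"

```text
t: 54.0
tool_pos: [0.5019, -0.3084, 0.1024]
orientation: [-2.192, -2.25, 0.0]
force: [-0.4, 0.3, -3.4]
opening: 0.0116
gripper_force: 40.0
```

Emit:
arm_command --increments "1 0 0 0.5 0; 1 0 0 1 0; 1 0 0 1.5 0; 1 0 0 2 0; 1 0 0 2 0"

```text
t: 54.5
tool_pos: [0.502, -0.3085, 0.1007]
orientation: [-2.192, -2.25, 0.0]
force: [0.4, 0.4, -2.9]
opening: 0.0111
gripper_force: 40.0
```

```bash
python3 go.py 501.9 -308 100.5 91.4
```

```text
t 54.5 now [ 502.  -308.5  100.7] yaw 91.5 open 11.1 F [ 0.4  0.4 -2.9] tilt [ 0.0001 -0.0001]
inc 0.5 -0.1 0.2  turn 0.0016  rows>=0.0
```

Emit:
arm_command --increments "1 0.5 0 0.5 0; 1 0.5 0 1 0; 1 0.5 0 1.5 0; 1 0.5 0 1.8 0; 1 0.5 0 1.8 0"

```text
t: 55.0
tool_pos: [0.5021, -0.3081, 0.0999]
orientation: [2.192, 2.25, 0.0]
force: [-3.3, 2.6, 6.3]
opening: 0.0114
gripper_force: 40.0
```

```bash
python3 go.py 501.9 -308 100.5 91.4
```

```text
t 55.0 now [ 502.1 -308.1   99.9] yaw 91.5 open 11.4 F [-3.3  2.6  6.3] tilt [-0.0001  0.0001]
inc 0.1 -0.2 -0.6  turn 0.0017  rows>=0.0
```

Nested at the expected height. Releasing, retreating and checking.

Emit:
arm_command --increments "0.5 0 0 -0.3 0; 0.5 0 0 -0.3 0; 0.5 0 0 -0.3 0; 0.5 0 0 -0.3 0; 0.5 0 0 -20 0"

```text
t: 55.5
tool_pos: [0.5002, -0.3068, 0.1159]
orientation: [-2.188, -2.246, 0.001]
force: [-0.5, 0.0, 0.9]
opening: 0.0449
gripper_force: 0.0
```

Emit:
arm_command --increments "0.5 0 0 -40 0; 0.5 0 0 -80 0; 0.5 -40 -10 -110 0; 0.5 -80 -40 -120 0; 0.5 -120 -80 -120 0"

```text
t: 56.0
tool_pos: [0.4317, -0.4262, 0.2421]
orientation: [2.186, 2.248, -0.001]
force: [0.4, -0.1, -1.3]
opening: 0.0465
gripper_force: 0.0
```

Emit:
arm_command --increments "0.5 -30 -40 0 0; 0.5 -60 -80 0 0; 0.5 -90 -100 0 0; 0.5 -90 -100 0 0; 0.5 -90 -100 0 0"

```text
t: 56.5
tool_pos: [0.3327, -0.517, 0.2386]
orientation: [-2.194, -2.248, -0.001]
force: [-0.3, 0.0, 0.0]
opening: 0.0462
gripper_force: 0.0
```

```bash
python3 - <<'E'
from h import *
im=robot.read_camera('top');s=robot.read_camera('side')
b=s[150:262,290:420]; a=im[180:310,320:560]
cv2.imwrite('pics/f.png',np.hstack([cv2.resize(a,(400,217),interpolation=3)[:217],np.zeros((217,1,3),np.uint8),cv2.resize(b,(252,217),interpolation=3)]) if 0 else np.vstack([cv2.resize(a,(554,300),interpolation=3),np.pad(cv2.resize(b,(348,300),interpolation=3),((0,0),(0,206),(0,0)))]))
h=cv2.cvtColor(im,cv2.COLOR_BGR2HSV)
cv2.imwrite('pics/topF.png',im)
E
python3 go.py 501.9 -308 100.5 91.4
```

```text
t 56.6 now [ 334.  -515.8  238.7] yaw 91.5 open 46.5 F [0.  0.8 0.3] tilt [0.0006 0.0002]
inc 203.2 173.4 138.4  turn 0.0023  rows>=6.0
```

View pics/f.png

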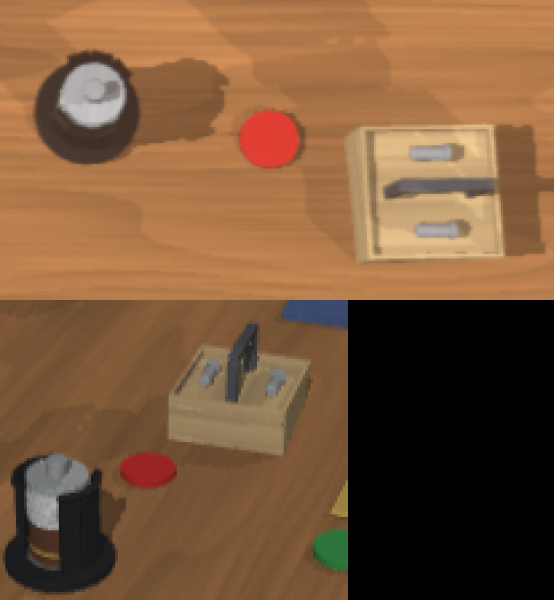

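Disc boss-up flat in the jig (crop (95,90)); tray nested squarely (crop (425,190)). Handing in.

```bash
python3 -c "
from plant import robot
print(robot.close_job())"
```

```text
the job is handed in; nothing more can be done
None
```

The job is handed in: the drum, all four spacers and the steel disc (boss up) are stacked in the jig and the upper tray is nested back on the lower tray; seating heights and the final pictures agree, but no verdict came back.

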